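# Take the filter grille off the cellar dehumidifier

### The arm

A 6-joint arm with a two-finger parallel gripper is mounted at the origin on the work surface. World frame = base frame: x ahead of the robot, y to its left, z up, the work surface at z = 0. Lengths are in mm, angles in rad, forces in N, time in s.
With the tool pointing down it reaches from about 250 to 775 mm from the base axis. Payload 4 kg.
Tool frame: the origin (TCP) lies midway between the tips of the shut fingers; the grasp point (between the pads) lies 19 mm behind it; z points along the fingers, x is the direction in which the jaws open and shut, and the axes are right-handed (so a half turn about z gives the same grasp; the last joint's range is limited). The gripper opens to 85 mm and grips with 20 to 120 N. Pads are 22 mm wide; open, the fingers measure 114 mm over their backs; the gripper's body (76 mm by 85 mm) begins 54 mm behind the grasp point. The pads swing forward as they close: fully open they stand 13 mm farther back than shut.
Start: joints at [-1.306, 0.087, 1.371, -0, 1.684, -0.103], TCP at [197.759, -513.237, 201.741] pointing down, gripper open.
Joint ranges: [-3.1, 3.1], [-0.76, 2.03], [0.27, 2.55], [-1.08, 4.22], [0.17, 2.65], [-2.57, 2.57]. Speed limits (rad/s): [2.79, 2.79, 3.14, 3.14, 3.14, 3.14].

### API

Orientations are given as a 3x3 rotation matrix whose columns are the frame's x, y, z axes.
In Python, from workcell import manip, camera, calibration gives the robot as it stands. The module is installed in compiled form; this text tells all that it offers.
- The arm moves only by the tool play_rows, never from a script. Its argument "increments" is a list of rows, each an object of numbers: "rx", "ry", "rz": the turn, a rotation vector about the tool's x, y, z in degrees; "dx", "dy", "dz": the shift along the tool's x, y, z in m; "gripper": the finger opening in m, from 0 to 0.0854. In form: [{"rx": .., "ry": .., "rz": .., "dx": .., "dy": .., "dz": .., "gripper": ..}, ...]. A call has 1 to 5 rows; each row is the pose to reach, as a shift and turn from the pose commanded when the call began, along the tool's axes at that moment; what a row does not reach only later rows make up. A row lasts 1/12 s, in which the tool goes at most 41.7 mm and 7.16 degrees, less where a joint would pass 70% of its speed; a pose out of reach is approached as far as the arm can. A call with a gripper value outside its range is refused whole. The fingers move at their own pace and stop on an object; "squeeze" is the grip in N (left out, the last holds). Time passes only in rows, so rows that repeat a pose let the fingers close. It gives the time, the measured TCP pose, the force and the opening at its end, in the units of the state.
- manip.get_obs(): the state, without advancing time (a new reading comes with each control period).
- camera(name): name is "scene" or "top"; returns (picture, depth): 420x560x3 uint8, red, green, blue; 420x560 float32, mm along the optical axis (not along the pixel's ray), 0 where there is no reading.
- calibration(name): a dict with "fx", "fy", "cx", "cy" (pixels), "R" (3x3) and "t" (3): a world point X has camera coordinates R X + t. Camera axes: x right, y down, z forward; pixel columns grow to the right and rows downward; lengths in mm; the calibration is good to about 2 mm. A picture is of the moment at which its call begins. calibration takes no time and is no camera call.
- manip.sign_off(): hands the job in, once; it reports no verdict.
The state is a dict: "time_s": time; "joints": joint angles; "qd": joint speeds; "effort": joint torques, N m; "ee_pos": TCP position; "tool_rot": TCP orientation; "force": force on the tool from outside, world axes, zero at the start; "moment": the same for the moment, N m; "opening": finger opening in mm.
Only numpy, scipy, OpenCV 4.12 (cv2) and the standard library are available. Lean on these libraries where they do the work, as an engineer would, in place of code of your own. Each camera call takes 0.05 s, during which the arm holds its last target.

### The job

The dehumidifier's filter is due for a change: press the blue snap tab of its grey top grille inward until the catch lets go, raise that end, draw the grille's two hooks out from under the casing at the other end, and lay the grille gently, right way up, in the middle of the cork mat. The tab is thin plastic, so press it by feel, and never force the grille while it is still caught; leave everything else where it stands.

Things in the scene. Friction and masses are not known exactly. Their poses are not given: they have to be found in the camera images.
- unit: Cellar dehumidifier, fixed: ivory casing 300 x 220 mm, flat top at 150 mm. Origin: centre of its underside; z up; -x is the tab end, +x the hook end with the dark control strip. Its 4 mm top skin has an opening 142 x 105 mm round the centre, closed by the grille; the filter lies 23 mm below the top and stays in.
- grille: Dark grey louvred grille: body 140 (x) x 100 (y) mm, 18 mm deep inside the opening (play 1 mm in x, 2.5 mm in y), rim 7 wide, 3 thick on the casing (none at tab and hooks); 43 high with rib; 0.1 to 0.2 kg; breaks if forced against the casing with over 25 N. Origin: centre of its underside, 18 mm below the casing top; x from tab end to hook end, z up. It lies flat on its underside.
- rib (a point): Centre of the grille's upright grip rib: 60 mm long (grille x), 10 mm thick (y), 22 mm high (11 mm above and below this point); its top is 25 mm over the casing top. Same axes as the grille. Take the rib here to lift the grille.
- tab: Blue snap tab of the grille. Origin: its flexing root, 17 mm below the casing top, on the tab's outer face; axes as the grille's when at rest. A tongue 28 mm wide (y), 3.5 mm thick, 33 mm high: 16 mm stand above the casing. Push its outer face toward the grille's +x: spring load about 7 N until the catch clears (about 5 mm of flex at 5 mm above the casing, after the play); firm stop 1 mm on, at about 9 N; cracks over 15 N.
- tab_end (a point): Middle of the grille's tab edge at rim height (level with the casing top when clipped in). The catch nose sticks 4.5 mm outward from the tab, 5 to 8 mm below the casing top, under the skin. With the tab kept pressed, this end rises by friction with the pushing finger; once it is 10 mm up or more and the tab is let go, the nose rests on the casing and holds the end up.
- hook_end (a point): Middle of the opposite edge at rim height. Two hooks, 30 mm to either side of here, reach 6.5 mm outward (grille +x) under the casing skin, 5 to 9 mm below the top. They come out only if the tab end is swung up about this edge (0.2 rad clears all) and the grille is then drawn back toward the tab end by 7 mm or more; straight up they hold.
- mat: Cork mat, fixed flat on the bench, 230 (x) x 190 (y) x 4 mm. Origin: centre of its underside.
- bottle_red: Standing green wine bottle with dark red capsule, 75 mm across, 296 mm high; bystander. Origin: centre of its foot.
- bottle_white: Standing amber wine bottle with gold capsule, 75 mm across, 296 mm high; bystander. Origin: centre of its foot.
- spare_filter: New pleated paper filter cartridge lying flat, 134 x 106 x 18 mm; bystander, for later. Origin: centre of its underside.
- screwdriver: Screwdriver lying on the bench; bystander.
- brush: Dusting brush lying on the bench; bystander.
- cup: White tasting cup, 76 mm across, 85 mm high; bystander. Origin: centre of its foot.
- torch: Aluminium torch, 120 mm long, 38 mm high, lying on the bench; bystander. Origin: on its underside, near its middle.

How it is judged (in metres and radians):
On the way, in this order (a step that is already met when the one before it is completed fails the run):
1. the tab end of the grille is free and raised above the casing (z of tab_end in the frame of unit above 0.1555 m), for 0.2 s.
2. the hook end of the grille is lifted clear of the casing (z of hook_end in the frame of unit above 0.17 m), for 0.1 s.
At the end, for the whole second after the job is handed in: The grille lies at rest on the cork mat, right way up and flat (within 0.1 rad), its centre within 45 mm of the mat centre, and is let go (horizontal distance between grille and mat below 0.045 m and angle between grille's own z axis and vertical below 0.1 rad and height (world z) of grille below 0.012 m and linear speed of grille below 0.02 m/s); the robot touches nothing.
It fails at once if the tab is pressed, pulled or knocked with more than 15 N (contact force between anything else and tab above 15 N).
It fails at once if the grille is forced against the casing with more than 25 N (contact force between grille and unit above 25 N).
It fails at once if the grille is dropped or banged down (faster than 0.45 m/s within 50 mm of the bench, or over 30 N on the mat) (contact force between grille and mat above 30 N or (height (world z) of grille below 0.05 m and linear speed of grille above 0.45 m/s)).
It fails at once if a bystander is moved by more than 20 mm (distance of any of bottle_red, bottle_white, spare_filter, screwdriver, brush, cup, torch from where it was at the start of the episode above 0.02 m).
It also fails if it takes over 72 s, if anything falls off the work surface, if the arm or the gripper's body presses on something with over 40 N, if the wrist force passes 120 N, or if a joint passes its speed limit or range.

## Working session

There is one attempt and no reset: what is moved stays moved. The work goes in short steps, Python scripts to look and compute and a tool call to move; the robot and the scene stay as the last step left them, time stands still between calls to the robot, and variables do not carry over. Pictures are saved under pics/ and viewed, and the job is handed in when it is done.

Besides the shell and the picture viewer there is one more tool, called after "Emit:" as name(argument=value, ...), one argument or row to a line, values as JSON. play_rows: Moves the arm, as the interface text tells. Its arguments: {"type":"object","properties":{"increments":{"type":"array","items":{"type":"object","properties":{"rx":{"type":"number"},"ry":{"type":"number"},"rz":{"type":"number"},"dx":{"type":"number"},"dy":{"type":"number"},"dz":{"type":"number"},"gripper":{"type":"number"}}}},"squeeze":{"type":"number"}},"required":["increments"]}

```bash
mkdir -p pics
cat > h.py <<'E'
import numpy as np, cv2
from workcell import manip, camera, calibration
def snap(n,name):
    p,d=camera(n); cv2.imwrite(f'pics/{name}.png',p[:,:,::-1]); np.savez(f'pics/{name}.npz',p=p,d=d); return p,d
def ray(n,u,v,z):
    c=calibration(n);R=np.array(c['R']);t=np.array(c['t'])
    d=R.T@np.array([(u-c['cx'])/c['fx'],(v-c['cy'])/c['fy'],1]);o=-R.T@t
    return o+d*(z-o[2])/d[2]
def pts(n,d):
    c=calibration(n);R=np.array(c['R']);t=np.array(c['t'])
    v,u=np.indices(d.shape);P=np.stack([(u-c['cx'])/c['fx']*d,(v-c['cy'])/c['fy']*d,d],-1)
    return (P-t)@R
def proj(n,X):
    c=calibration(n);q=np.array(c['R'])@np.array(X)+np.array(c['t']);return q[0]/q[2]*c['fx']+c['cx'],q[1]/q[2]*c['fy']+c['cy']
E
python3 - <<'E'
from h import *
print(manip.get_obs())
snap('scene','s0');snap('top','t0')
for n in('scene','top'):
    c=calibration(n);print(c, -np.array(c['R']).T@np.array(c['t']))
E
```

```text
{'time_s': 0.0, 'joints': array([-1.30610005e+00,  8.79391420e-02,  1.37229449e+00, -1.22252769e-06,
        1.68357666e+00, -1.03105241e-01]), 'qd': array([-0.00027531, -0.00021491,  0.00049844,  0.00019312, -0.00030573,
        0.000225  ]), 'effort': array([-5.36688676e-04, -3.51863551e+01, -3.13271284e+01, -1.70656790e-04,
        1.07993244e-02, -2.54933116e-05]), 'ee_pos': array([ 197.60341379, -512.66606233,  200.5274422 ]), 'tool_rot': array([[ 3.59564085e-01, -9.33120212e-01, -5.81342088e-04],
       [-9.33117786e-01, -3.59564484e-01,  2.14008340e-03],
       [-2.20598505e-03, -2.27036490e-04, -9.99997541e-01]]), 'force': array([ 0.08785776, -0.29363983,  0.19345162]), 'moment': array([ 0.04179777, -0.00587079,  0.0072113 ]), 'opening': 85.21559985343067}
{'fx': 484.7077553241914, 'fy': 484.7077553241914, 'cx': 274.6152022221941, 'cy': 199.05423212018104, 'R': array([[-0.64721833,  0.76217315, -0.01416096],
       [ 0.57406678,  0.47509259, -0.66688407],
       [-0.50155336, -0.43974893, -0.74502691]]), 't': array([ 336.07852697, -225.89124575, 1791.98504733])} [1245.96896514  639.19273916 1189.19301258]
{'fx': 424.56047420810165, 'fy': 424.56047420810165, 'cx': 282.46648823176355, 'cy': 210.4446784380253, 'R': array([[-2.05957803e-03, -9.99969059e-01,  7.59210482e-03],
       [-9.87310209e-01,  8.27831608e-04, -1.58801340e-01],
       [ 1.58790142e-01, -7.82282635e-03, -9.87281365e-01]]), 't': array([ -18.39419249,  515.04899782, 1333.74841971])} [ 296.68914882   -8.3863149  1398.71508258]
```

View pics/s0.png

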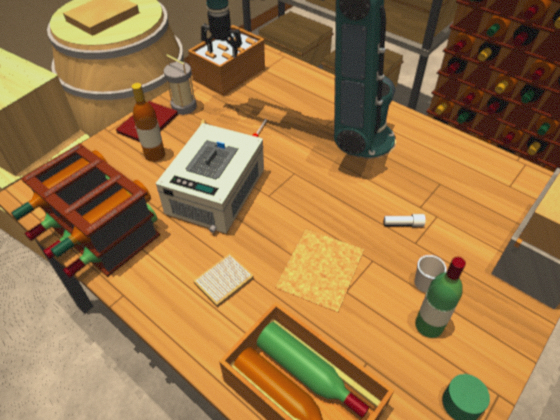

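View pics/t0.png

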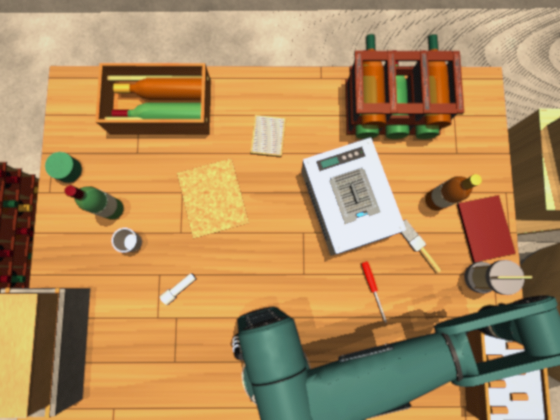

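The scene view shows the unit with the tab at (221,145) and the mat at (320,270). In the top view the unit is at (355,193), the blue tab at (362,215), the mat at (213,197), the screwdriver at (373,290) and the brush at (422,248). Next I measure.

Run:
```python
from h import *
z=np.load('pics/t0.npz');p,d=z['p'],z['d']
P=pts('top',d)
hsv=cv2.cvtColor(p,cv2.COLOR_RGB2HSV)
def rect(m,name,zz):
    n,l,s,c=cv2.connectedComponentsWithStats(m.astype(np.uint8),connectivity=8)
    i=1+np.argmax(s[1:,4]);mm=(l==i).astype(np.uint8)
    cs=max(cv2.findContours(mm,0,1)[0],key=cv2.contourArea)[:,0]
    W=np.array([ray('top',u,v,zz)[:2] for u,v in cs],np.float32)
    r=cv2.minAreaRect(W);print(name,s[i],r,c[i]); return mm,r
U,V=np.meshgrid(range(560),range(420))
box=(U>290)&(U<425)&(V>130)&(V<265)
m=box&(P[...,2]>138)&(P[...,2]<162)
mm,r=rect(m,'casing',150)
print('top z',np.median(P[...,2][m]))
b=box&(hsv[...,0]>90)&(hsv[...,0]<125)&(hsv[...,1]>100)&(hsv[...,2]>90)
bm,_=rect(b,'tab',166)
print('tab depth z',P[bm>0].round(0).tolist()[:40])
dk=box&(hsv[...,2]<140)&(V>160)&(V<225)
rect(dk,'grille',153)
ribm=box&(P[...,2]>167)&(P[...,2]<185); print('rib px',ribm.sum(),P[ribm].mean(0)); rect(ribm,'rib',175)
ma=(U>165)&(U<260)&(V>145)&(V<250)&(hsv[...,0]>15)&(hsv[...,0]<35)&(hsv[...,2]>190)&(hsv[...,1]>90)
rect(ma,'mat',4)
x=cv2.resize(p[130:265,290:450],None,fx=5,fy=4.4,interpolation=2);cv2.imwrite('pics/c0.png',x[:,:,::-1])
q=np.load('pics/s0.npz')['p'][115:235,150:275];cv2.imwrite('pics/c1.png',cv2.resize(q,None,fx=5,fy=5,interpolation=2)[:,:,::-1])
```

```text
casing [ 303  138  103  116 6766] ((547.2554931640625, -230.67921447753906), (300.1222229003906, 221.93409729003906), 18.422441482543945) [353.38708247 195.20484777]
top z 150.41871685707156
tab [357 212   7   5  22] ((484.0120544433594, -245.68576049804688), (9.314764976501465, 17.78679084777832), 18.39327621459961) [359.86363636 214.04545455]
tab depth z [[495.0, -255.0, 136.0], [496.0, -259.0, 130.0], [492.0, -246.0, 136.0], [492.0, -250.0, 131.0], [492.0, -252.0, 137.0], [491.0, -255.0, 138.0], [491.0, -258.0, 139.0], [489.0, -244.0, 133.0], [489.0, -246.0, 135.0], [489.0, -250.0, 133.0], [489.0, -252.0, 134.0], [489.0, -255.0, 136.0], [489.0, -258.0, 136.0], [484.0, -255.0, 164.0], [486.0, -243.0, 135.0], [485.0, -246.0, 138.0], [486.0, -249.0, 133.0], [481.0, -246.0, 165.0], [481.0, -249.0, 168.0], [481.0, -251.0, 170.0], [479.0, -241.0, 163.0], [478.0, -243.0, 165.0]]
grille [298 163  27  62 505] ((544.1207275390625, -95.03131103515625), (195.69161987304688, 36.5997200012207), 18.391626358032227) [310.42772277 195.82178218]
rib px 76 [ 543.74240688 -232.13337955  173.85107135]
rib [351 183   9  20  73] ((546.586669921875, -230.65992736816406), (59.163082122802734, 11.520757675170898), 18.691524505615234) [354.83561644 192.73972603]
mat [ 166  155   94   87 7086] ((565.581298828125, 216.5026397705078), (292.4945068359375, 316.99920654296875), 0.011491422541439533) [212.4788315  196.09257691]
```

```bash
ls pics
```

```text
c0.png
c1.png
s0.npz
s0.png
t0.npz
t0.png
```

View pics/c0.png

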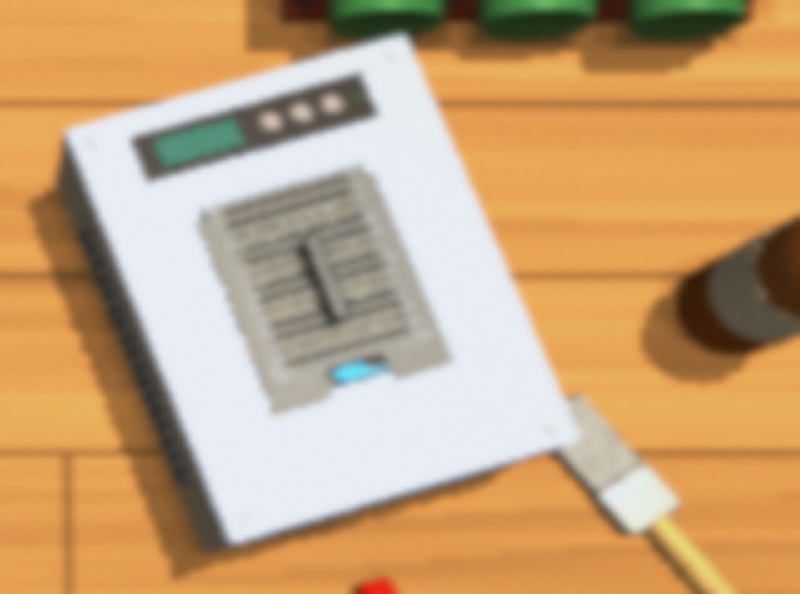

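View pics/c1.png

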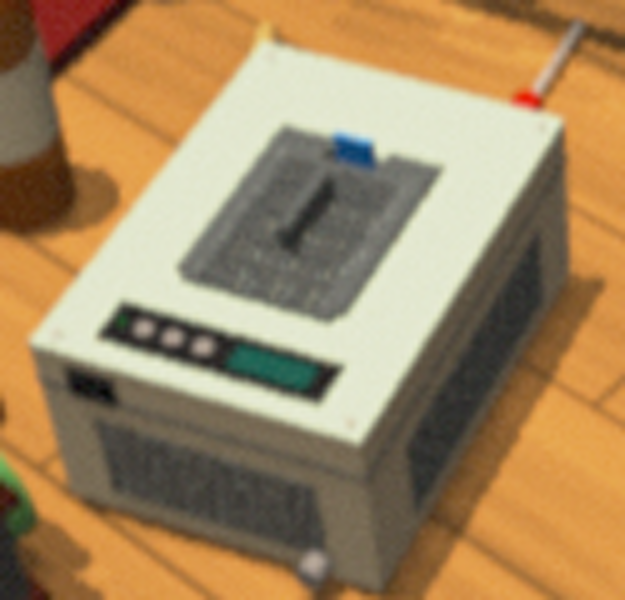

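Run:
```python
from h import *
z=np.load('pics/t0.npz');p,d=z['p'],z['d']
hsv=cv2.cvtColor(p,cv2.COLOR_RGB2HSV)
print(hsv[175:225:10,190:240:8].reshape(-1,3).tolist()); print(hsv[150:250:20,255:260].reshape(-1,3).tolist())
c=np.load('pics/s0.npz');P=pts('scene',c['d']);h=cv2.cvtColor(c['p'],cv2.COLOR_RGB2HSV)
b=(h[...,0]>95)&(h[...,0]<125)&(h[...,1]>120); b[:, :200]=0;b[:,240:]=0;b[:130]=0;b[160:]=0
v,u=np.nonzero(b)
for a in zip(u,v,h[b].tolist(),P[b].round(0).tolist()):print(a)
```

```text
[[22, 138, 234], [23, 137, 233], [21, 142, 233], [24, 132, 234], [24, 133, 234], [25, 132, 234], [15, 168, 219], [22, 141, 233], [21, 142, 233], [20, 144, 233], [23, 134, 234], [23, 137, 233], [23, 135, 233], [20, 145, 229], [23, 135, 233], [20, 147, 234], [24, 134, 233], [21, 142, 234], [21, 143, 233], [25, 129, 234], [22, 138, 234], [23, 136, 233], [23, 135, 233], [22, 140, 234], [26, 126, 233], [24, 133, 234], [18, 153, 234], [26, 128, 233], [21, 143, 234], [21, 141, 234], [18, 152, 233], [23, 137, 234], [27, 124, 233], [20, 146, 234], [23, 136, 234]]
[[19, 43, 216], [19, 41, 213], [20, 47, 216], [20, 51, 222], [22, 49, 224], [16, 160, 234], [16, 160, 234], [16, 160, 234], [16, 161, 233], [16, 160, 234], [16, 163, 231], [16, 163, 231], [16, 163, 231], [16, 162, 231], [16, 162, 232], [16, 160, 234], [16, 160, 235], [16, 160, 234], [16, 160, 234], [16, 161, 234], [17, 158, 232], [17, 159, 232], [17, 160, 232], [17, 159, 232], [17, 159, 233]]
(np.int64(218), np.int64(142), [104, 129, 188], [486.0, -261.0, 166.0])
(np.int64(217), np.int64(143), [104, 148, 126], [491.0, -260.0, 165.0])
[... 1244 characters left out ...]
int64(145), [104, 207, 112], [484.0, -241.0, 162.0])
(np.int64(218), np.int64(146), [106, 143, 118], [485.0, -265.0, 145.0])
(np.int64(219), np.int64(146), [105, 174, 116], [488.0, -257.0, 152.0])
(np.int64(220), np.int64(146), [104, 208, 114], [485.0, -255.0, 151.0])
(np.int64(221), np.int64(146), [103, 208, 115], [484.0, -251.0, 153.0])
(np.int64(222), np.int64(146), [103, 228, 113], [485.0, -246.0, 156.0])
(np.int64(223), np.int64(146), [103, 229, 108], [480.0, -247.0, 152.0])
(np.int64(221), np.int64(147), [106, 146, 115], [488.0, -248.0, 153.0])
(np.int64(222), np.int64(147), [104, 174, 113], [482.0, -249.0, 148.0])
(np.int64(223), np.int64(147), [105, 182, 112], [482.0, -245.0, 151.0])
```

Run:
```python
from h import *
z=np.load('pics/t0.npz');p,d=z['p'],z['d'];P=pts('top',d)
hsv=cv2.cvtColor(p,cv2.COLOR_RGB2HSV)
U,V=np.meshgrid(range(560),range(420))
m=((U>165)&(U<260)&(V>150)&(V<250)&(cv2.blur(hsv,(3,3))[...,0]>18.5)&(U<250)).astype(np.uint8)
m=cv2.morphologyEx(m,cv2.MORPH_OPEN,np.ones((3,3)));m=cv2.morphologyEx(m,cv2.MORPH_CLOSE,np.ones((7,7)))
n,l,s,c=cv2.connectedComponentsWithStats(m);i=1+np.argmax(s[1:,4])
cs=max(cv2.findContours((l==i).astype(np.uint8),0,1)[0],key=cv2.contourArea)[:,0]
W=np.array([ray('top',u,v,4)[:2] for u,v in cs],np.float32);print(s[i],cv2.minAreaRect(W))
for nm,b in (('jug',(465,260,535,295)),('amber',(425,172,483,212)),('red',(65,180,124,220)),('cup',(108,226,140,255)),('brush',(400,220,440,272))):
    q=P[b[1]:b[3],b[0]:b[2]].reshape(-1,3);q=q[q[:,2]>15];print(nm,np.percentile(q,[2,50,98],axis=0).round().tolist())
```

```text
[ 178  159   70   78 3789] ((565.6875610351562, 214.99325561523438), (233.77914428710938, 192.66311645507812), 14.658515930175781)
jug [[255.0, -699.0, 21.0], [300.0, -638.0, 171.0], [348.0, -610.0, 217.0]]
amber [[518.0, -673.0, 17.0], [544.0, -519.0, 165.0], [585.0, -495.0, 299.0]]
red [[491.0, 506.0, 21.0], [519.0, 524.0, 192.0], [561.0, 565.0, 301.0]]
cup [[382.0, 436.0, 18.0], [419.0, 489.0, 63.0], [451.0, 507.0, 89.0]]
brush [[297.0, -519.0, 15.0], [417.0, -451.0, 19.0], [477.0, -8.0, 1399.0]]
```

Emit:
play_rows(
  increments=[
    {"dz": -0.03,"rz": 2.6,"gripper": 0},
    {"dz": -0.03,"rz": 2.6,"gripper": 0},
    {"dz": -0.03,"rz": 2.6,"gripper": 0},
    {"dz": -0.03,"rz": 2.6,"gripper": 0},
  ],
)

```text
$.increments[0]: bad value
```

Emit:
play_rows(
  increments=[
    {"rx": 0,"ry": 0,"rz": 2.6,"dx": 0,"dy": 0,"dz": -0.03,"gripper": 0},
    {"rx": 0,"ry": 0,"rz": 2.6,"dx": 0,"dy": 0,"dz": -0.03,"gripper": 0},
  ],
  squeeze=20,
)

```text
time_s: 0.27
ee_pos: [198.1, -514.5, 235.5]
tool_rot: [[0.316, -0.949, 0.001], [-0.949, -0.316, -0.005], [0.006, 0.0, -1.0]]
force: [-0.1, -0.0, 2.3]
opening: 63.7
```

Emit:
play_rows(
  increments=[
    {"rx": 0,"ry": 0,"rz": 0,"dx": -0.018,"dy": -0.036,"dz": 0,"gripper": 0},
    {"rx": 0,"ry": 0,"rz": 0,"dx": -0.035,"dy": -0.073,"dz": 0,"gripper": 0},
    {"rx": 0,"ry": 0,"rz": 0,"dx": -0.053,"dy": -0.109,"dz": 0,"gripper": 0},
    {"rx": 0,"ry": 0,"rz": 0,"dx": -0.07,"dy": -0.146,"dz": 0,"gripper": 0},
    {"rx": 0,"ry": 0,"rz": 0,"dx": -0.088,"dy": -0.182,"dz": 0,"gripper": 0},
  ],
)

```text
time_s: 0.68
ee_pos: [343.5, -370.8, 231.6]
tool_rot: [[0.317, -0.949, 0.0], [-0.949, -0.317, -0.0], [0.0, -0.0, -1.0]]
force: [1.1, -0.1, -0.4]
opening: 0.8
```

Emit:
play_rows(
  increments=[
    {"rx": 0,"ry": 0,"rz": 0,"dx": -0.018,"dy": -0.036,"dz": 0,"gripper": 0},
    {"rx": 0,"ry": 0,"rz": 0,"dx": -0.035,"dy": -0.073,"dz": 0,"gripper": 0},
    {"rx": 0,"ry": 0,"rz": 0,"dx": -0.053,"dy": -0.109,"dz": 0,"gripper": 0},
    {"rx": 0,"ry": 0,"rz": 0,"dx": -0.07,"dy": -0.144,"dz": 0,"gripper": 0},
    {"rx": 0,"ry": 0,"rz": 0,"dx": -0.07,"dy": -0.144,"dz": 0,"gripper": 0},
  ],
)

```text
time_s: 1.1
ee_pos: [461.0, -254.7, 231.3]
tool_rot: [[0.325, -0.946, 0.002], [-0.946, -0.325, 0.003], [-0.002, -0.003, -1.0]]
force: [-0.9, -0.2, -0.6]
opening: 0.2
```

```bash
cat >> h.py <<'E'
C=np.array([547.2,-230.7]);a=np.radians(18.4);ux=np.array([np.cos(a),np.sin(a)]);uy=np.array([-ux[1],ux[0]])
def st():
    o=manip.get_obs();e=np.array(o['ee_pos']);q=e[:2]-C;f=np.array(o['force'])
    print('t',round(o['time_s'],2),'unit xyz',round(q@ux,1),round(q@uy,1),round(e[2],1),'F unit',(f[:2]@ux).round(2),(f[:2]@uy).round(2),f[2].round(2),'open',round(o['opening'],1)); print(np.array(o['tool_rot']).round(3).tolist())
E
python3 -c "
from h import *
st()"
```

```text
t 1.1 unit xyz -89.4 4.5 231.3 F unit -0.92 0.05 -0.58 open 0.2
[[0.325, -0.946, 0.002], [-0.946, -0.325, 0.003], [-0.002, -0.003, -1.0]]
```

Emit:
play_rows(
  increments=[
    {"rx": 0,"ry": 0,"rz": 0,"dx": 0,"dy": 0.008,"dz": 0,"gripper": 0},
    {"rx": 0,"ry": 0,"rz": 0,"dx": 0,"dy": 0.008,"dz": 0,"gripper": 0},
    {"rx": 0,"ry": 0,"rz": 0,"dx": 0,"dy": 0.008,"dz": 0.03,"gripper": 0},
    {"rx": 0,"ry": 0,"rz": 0,"dx": 0,"dy": 0.008,"dz": 0.055,"gripper": 0},
    {"rx": 0,"ry": 0,"rz": 0,"dx": 0,"dy": 0.008,"dz": 0.055,"gripper": 0},
  ],
)

```text
time_s: 1.52
ee_pos: [445.2, -262.2, 170.9]
tool_rot: [[0.314, -0.949, -0.009], [-0.949, -0.314, 0.006], [-0.009, 0.007, -1.0]]
force: [-1.0, 0.3, -2.1]
opening: 0.2
```

```bash
python3 -c "
from h import *
st()"
```

```text
t 1.52 unit xyz -106.7 2.3 170.9 F unit -0.83 0.56 -2.06 open 0.2
[[0.314, -0.949, -0.009], [-0.949, -0.314, 0.006], [-0.009, 0.007, -1.0]]
```

Emit:
play_rows(
  increments=[
    {"rx": 0,"ry": 0,"rz": 0,"dx": 0,"dy": 0,"dz": 0.01,"gripper": 0},
    {"rx": 0,"ry": 0,"rz": 0,"dx": 0,"dy": 0,"dz": 0.012,"gripper": 0},
    {"rx": 0,"ry": 0,"rz": 0,"dx": 0,"dy": 0,"dz": 0.012,"gripper": 0},
    {"rx": 0,"ry": 0,"rz": 0,"dx": 0,"dy": 0,"dz": 0.012,"gripper": 0},
    {"rx": 0,"ry": 0,"rz": 0,"dx": 0,"dy": 0,"dz": 0.012,"gripper": 0},
  ],
)

```text
time_s: 1.93
ee_pos: [449.9, -263.3, 166.3]
tool_rot: [[0.317, -0.949, 0.002], [-0.949, -0.317, -0.002], [0.002, -0.002, -1.0]]
force: [-0.3, 0.2, -0.3]
opening: -0.1
```

Run:
```python
from h import *
st()
p,d=snap('scene','s1');q,e=snap('top','t1')
cv2.imwrite('pics/c2.png',np.hstack([cv2.resize(p[70:220,150:300],(600,600)[:2],interpolation=2)[:, :400] if 0 else cv2.resize(p[90:210,160:280],(400,400),interpolation=2),cv2.resize(q[150:250,300:400],(400,400),interpolation=2)])[:,:,::-1])
```

```text
t 1.93 unit xyz -102.6 -0.2 166.3 F unit -0.21 0.26 -0.27 open -0.1
[[0.317, -0.949, 0.002], [-0.949, -0.317, -0.002], [0.002, -0.002, -1.0]]
```

View pics/c2.png

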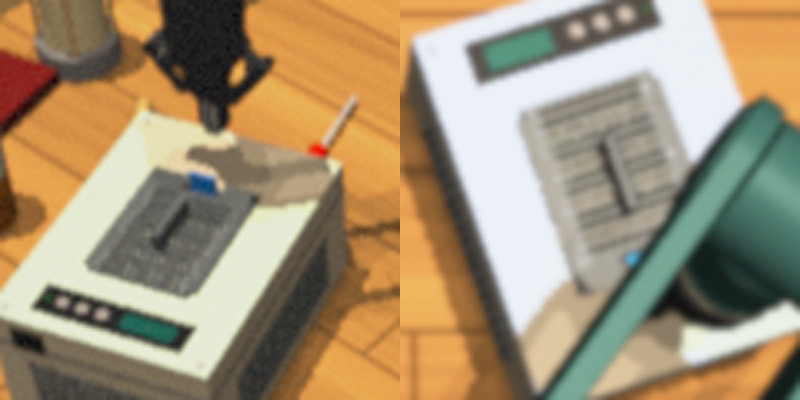

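The shut finger stands behind the tab (crop (213,120) vs. tab (203,182)) and is aligned. I lower it and approach.

Emit:
play_rows(
  increments=[
    {"rx": 0,"ry": 0,"rz": 0,"dx": 0,"dy": 0,"dz": 0.006,"gripper": 0},
    {"rx": 0,"ry": 0,"rz": 0,"dx": 0,"dy": -0.003,"dz": 0.011,"gripper": 0},
    {"rx": 0,"ry": 0,"rz": 0,"dx": 0,"dy": -0.006,"dz": 0.011,"gripper": 0},
    {"rx": 0,"ry": 0,"rz": 0,"dx": 0,"dy": -0.009,"dz": 0.011,"gripper": 0},
    {"rx": 0,"ry": 0,"rz": 0,"dx": 0,"dy": -0.012,"dz": 0.011,"gripper": 0},
  ],
)

```text
time_s: 2.45
ee_pos: [461.0, -258.6, 153.4]
tool_rot: [[0.317, -0.948, -0.0], [-0.948, -0.317, 0.0], [-0.0, 0.0, -1.0]]
force: [-0.5, -0.0, -0.0]
opening: -0.0
```

Emit:
play_rows(
  increments=[
    {"rx": 0,"ry": 0,"rz": 0,"dx": 0,"dy": -0.001,"dz": 0,"gripper": 0},
    {"rx": 0,"ry": 0,"rz": 0,"dx": 0,"dy": -0.002,"dz": 0,"gripper": 0},
    {"rx": 0,"ry": 0,"rz": 0,"dx": 0,"dy": -0.003,"dz": 0,"gripper": 0},
  ],
)

```text
time_s: 2.7
ee_pos: [463.8, -257.8, 153.9]
tool_rot: [[0.317, -0.948, 0.0], [-0.948, -0.317, -0.0], [0.0, -0.0, -1.0]]
force: [-0.4, -0.4, -1.0]
opening: -0.3
```

```bash
python3 -c "
from h import *
st()"
```

```text
t 2.7 unit xyz -87.7 0.6 153.9 F unit -0.49 -0.23 -1.05 open -0.3
[[0.317, -0.948, 0.0], [-0.948, -0.317, -0.0], [0.0, -0.0, -1.0]]
```

Emit:
play_rows(
  increments=[
    {"rx": 0,"ry": 0,"rz": 0,"dx": 0,"dy": -0.001,"dz": -0.0005,"gripper": 0},
    {"rx": 0,"ry": 0,"rz": 0,"dx": 0,"dy": -0.002,"dz": -0.0005,"gripper": 0},
    {"rx": 0,"ry": 0,"rz": 0,"dx": 0,"dy": -0.003,"dz": -0.0005,"gripper": 0},
    {"rx": 0,"ry": 0,"rz": 0,"dx": 0,"dy": -0.003,"dz": -0.0005,"gripper": 0},
  ],
)

```text
time_s: 3.03
ee_pos: [466.5, -256.9, 154.3]
tool_rot: [[0.317, -0.948, 0.0], [-0.948, -0.317, -0.0], [0.0, -0.0, -1.0]]
force: [-0.1, -0.2, 0.3]
opening: 0.1
```

Emit:
play_rows(
  increments=[
    {"rx": 0,"ry": 0,"rz": 0,"dx": 0,"dy": -0.001,"dz": 0,"gripper": 0},
    {"rx": 0,"ry": 0,"rz": 0,"dx": 0,"dy": -0.002,"dz": 0,"gripper": 0},
    {"rx": 0,"ry": 0,"rz": 0,"dx": 0,"dy": -0.002,"dz": 0,"gripper": 0},
  ],
)

```text
time_s: 3.28
ee_pos: [468.4, -256.3, 154.2]
tool_rot: [[0.317, -0.948, 0.0], [-0.948, -0.317, -0.0], [0.0, -0.0, -1.0]]
force: [0.2, -0.0, 0.8]
opening: -0.3
```

```bash
python3 -c "
from h import *
st()"
```

```text
t 3.28 unit xyz -82.8 0.6 154.2 F unit 0.16 -0.1 0.78 open -0.3
[[0.317, -0.948, 0.0], [-0.948, -0.317, -0.0], [0.0, -0.0, -1.0]]
```

Emit:
play_rows(
  increments=[
    {"rx": 0,"ry": 0,"rz": 0,"dx": 0,"dy": -0.001,"dz": 0,"gripper": 0},
    {"rx": 0,"ry": 0,"rz": 0,"dx": 0,"dy": -0.002,"dz": 0,"gripper": 0},
    {"rx": 0,"ry": 0,"rz": 0,"dx": 0,"dy": -0.002,"dz": 0,"gripper": 0},
  ],
)

```text
time_s: 3.53
ee_pos: [470.3, -255.6, 154.2]
tool_rot: [[0.317, -0.948, 0.0], [-0.948, -0.317, -0.0], [0.0, -0.0, -1.0]]
force: [-0.4, 0.6, 0.1]
opening: -0.0
```

Emit:
play_rows(
  increments=[
    {"rx": 0,"ry": 0,"rz": 0,"dx": 0,"dy": -0.001,"dz": 0,"gripper": 0},
    {"rx": 0,"ry": 0,"rz": 0,"dx": 0,"dy": -0.0015,"dz": 0,"gripper": 0},
    {"rx": 0,"ry": 0,"rz": 0,"dx": 0,"dy": -0.0015,"dz": 0,"gripper": 0},
  ],
)

```text
time_s: 3.78
ee_pos: [471.7, -255.1, 154.2]
tool_rot: [[0.317, -0.948, -0.0], [-0.948, -0.317, -0.0], [0.0, 0.0, -1.0]]
force: [-0.6, -0.8, -0.2]
opening: 0.2
```

```bash
python3 -c "
from h import *
st()"
```

```text
t 3.78 unit xyz -79.4 0.7 154.2 F unit -0.85 -0.55 -0.17 open 0.2
[[0.317, -0.948, -0.0], [-0.948, -0.317, -0.0], [0.0, 0.0, -1.0]]
```

Emit:
play_rows(
  increments=[
    {"rx": 0,"ry": 0,"rz": 0,"dx": 0,"dy": -0.001,"dz": 0,"gripper": 0},
    {"rx": 0,"ry": 0,"rz": 0,"dx": 0,"dy": -0.001,"dz": 0,"gripper": 0},
  ],
)

```text
time_s: 3.95
ee_pos: [472.7, -254.8, 154.2]
tool_rot: [[0.317, -0.948, 0.0], [-0.948, -0.317, -0.0], [0.0, -0.0, -1.0]]
force: [0.5, 0.3, -0.1]
opening: 0.4
```

Emit:
play_rows(
  increments=[
    {"rx": 0,"ry": 0,"rz": 0,"dx": 0,"dy": -0.001,"dz": 0,"gripper": 0},
    {"rx": 0,"ry": 0,"rz": 0,"dx": 0,"dy": -0.001,"dz": 0,"gripper": 0},
  ],
)

```text
time_s: 4.12
ee_pos: [473.6, -254.5, 154.2]
tool_rot: [[0.317, -0.948, 0.0], [-0.948, -0.317, -0.0], [0.0, -0.0, -1.0]]
force: [0.5, -0.1, -0.1]
opening: -0.0
```

Emit:
play_rows(
  increments=[
    {"rx": 0,"ry": 0,"rz": 0,"dx": 0,"dy": -0.001,"dz": 0,"gripper": 0},
    {"rx": 0,"ry": 0,"rz": 0,"dx": 0,"dy": -0.001,"dz": 0,"gripper": 0},
  ],
)

```text
time_s: 4.28
ee_pos: [474.6, -254.2, 154.2]
tool_rot: [[0.317, -0.948, 0.0], [-0.948, -0.317, -0.0], [0.0, -0.0, -1.0]]
force: [0.1, -0.6, 0.2]
opening: -0.2
```

```bash
python3 -c "
from h import *
st()"
```

```text
t 4.28 unit xyz -76.3 0.6 154.2 F unit -0.08 -0.6 0.23 open -0.2
[[0.317, -0.948, 0.0], [-0.948, -0.317, -0.0], [0.0, -0.0, -1.0]]
```

Run:
```python
from h import *
p,d=snap('scene','s2')
cv2.imwrite('pics/c3.png',cv2.resize(p[115:175,190:260],(700,600),interpolation=2)[:,:,::-1])
```

```text
(no output)
```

View pics/c3.png

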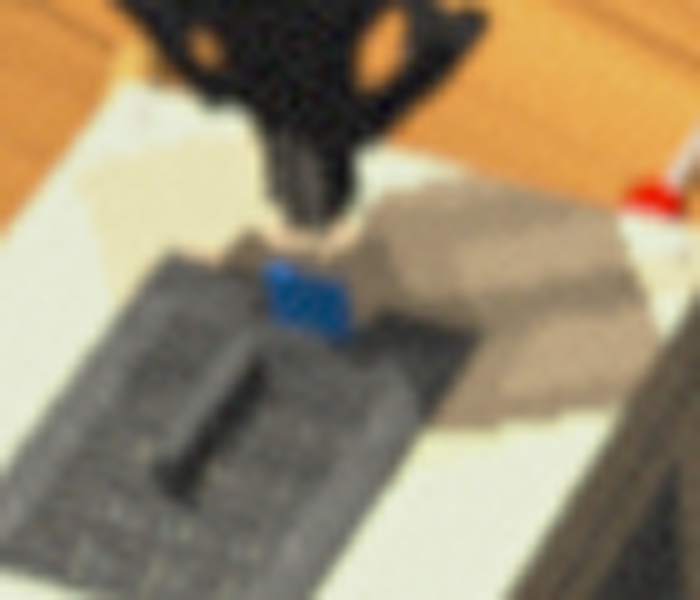

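Run:
```python
from h import *
def u(n,x,y,z):
    w=ray(n,x,y,z)[:2]-C;return (w@ux).round(1),(w@uy).round(1)
print('tip front edge',u('scene',221.5,137.8,154),'tab top',u('scene',220.7,141.7,166),'tab base',u('scene',221,148.5,152))
for X in [(-70,0,166),(-70,0,150),(-76,0,154),(-70,-52,150),(70,50,150)]:
    w=C+X[0]*ux+X[1]*uy; print(X,proj('scene',[*w,X[2]]))
q=manip.get_obs(); print(proj('scene',q['ee_pos']))
```

```text
tip front edge (np.float64(-101.3), np.float64(-14.9)) tab top (np.float64(-71.4), np.float64(-1.8)) tab base (np.float64(-56.4), np.float64(5.1))
(-70, 0, 166) (np.float64(221.01460713418064), np.float64(142.11962535880483))
(-70, 0, 150) (np.float64(221.4975999087632), np.float64(145.8935613190728))
(-76, 0, 154) (np.float64(222.20460273970883), np.float64(143.78157288023652))
(-70, -52, 150) (np.float64(207.00514564642793), np.float64(142.00580616925856))
(70, 50, 150) (np.float64(215.89587207581047), np.float64(179.2515762918403))
(np.float64(222.43598905854012), np.float64(143.70343295272136))
```

Run:
```python
from h import *
w=C-102.6*ux-.2*uy
for z in(150,160,166,170,180): print(z,proj('scene',[*w,z]))
d=np.load('pics/s2.npz')['d'];P=pts('scene',d)
for v in range(126,152,1):
    for x in (220,222):
        q=P[v,x];r=q[:2]-C;print((x,v),(r@ux).round(0),(r@uy).round(0),q[2].round(0),np.load('pics/s2.npz')['p'][v,x],end=' | ')
    print()
cv2.imwrite('pics/c4.png',cv2.resize(np.load('pics/s1.npz')['p'][95:155,190:260],(700,600),interpolation=0)[:,:,::-1])
```

```text
150 (np.float64(225.8787525825968), np.float64(139.56693873336894))
160 (np.float64(225.60251084631255), np.float64(137.21513836674572))
166 (np.float64(225.4354980228345), np.float64(135.79326481219266))
170 (np.float64(225.32362283781214), np.float64(134.84080880503464))
180 (np.float64(225.04205034893158), np.float64(132.44362476077077))
(220, 126) -59.0 10.0 243.0 [23 28 24] | (222, 126) -65.0 14.0 240.0 [27 33 29] | 
(220, 127) -63.0 7.0 235.0 [27 26 25] | (222, 127) -61.0 16.0 240.0 [27 19 28] | 
(220, 128) -64.0 6.0 230.0 [41 38 38] | (222, 128) -61.0 15.0 235.0 [30 28 26] | 
(220, 129) -60.0 8.0 230.0 [53 51 45] | (222, 129) -62.0 14.0 230.0 [35 34 33] | 
(220, 130) -63.0 6.0 223.0 [71 69 62] | (222, 130) -60.0 15.0 228.0 [30 32 32] | 
(220, 131) -60.0 7.0 221.0 [84 77 70] | (222, 131) -66.0 11.0 218.0 [48 45 43] | 
(220, 132) -65.0 4.0 212.0 [86 79 71] | (222, 132) -68.0 9.0 212.0 [45 43 39] | 
(220, 133) 938.0 605.0 1189.0 [80 77 70] | (222, 133) -72.0 7.0 204.0 [60 56 50] | 
(220, 134) -64.0 4.0 206.0 [78 72 62] | (222, 134) -70.0 7.0 202.0 [56 53 48] | 
(220, 135) -64.0 3
[... 742 characters left out ...]
166.0 [ 53  76 108] | 
(220, 144) -61.0 1.0 166.0 [ 24  73 113] | (222, 144) -67.0 4.0 162.0 [ 17  69 110] | 
(220, 145) -66.0 -3.0 156.0 [  5  67 107] | (222, 145) -66.0 5.0 159.0 [ 11  67 109] | 
(220, 146) -62.0 -0.0 156.0 [ 27  74 113] | (222, 146) -65.0 5.0 155.0 [ 10  67 107] | 
(220, 147) -68.0 -5.0 146.0 [ 52  80 107] | (222, 147) -65.0 4.0 151.0 [ 28  71 108] | 
(220, 148) -70.0 -7.0 139.0 [78 85 97] | (222, 148) -66.0 3.0 145.0 [54 72 94] | 
(220, 149) -52.0 4.0 153.0 [87 86 84] | (222, 149) -53.0 11.0 155.0 [76 79 82] | 
(220, 150) -44.0 8.0 157.0 [84 84 79] | (222, 150) -50.0 12.0 153.0 [84 84 78] | 
(220, 151) -56.0 0.0 140.0 [82 82 78] | (222, 151) -48.0 13.0 151.0 [89 86 81] |
```

View pics/c4.png

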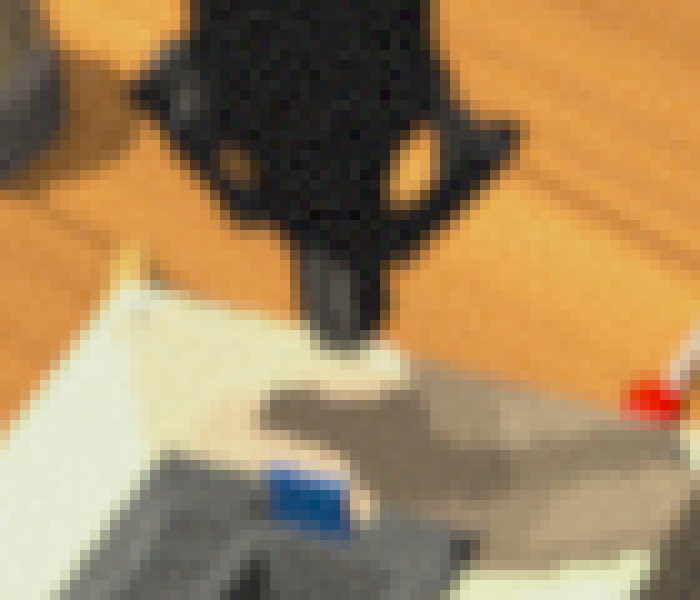

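Run:
```python
from h import *
for n,(a,b),(c,e),ee in(('s1',(110,138),(216,230),(449.9,-263.3)),('s2',(115,145),(214,228),(474.6,-254.2)),('s0',(20,65),(195,250),(197.6,-512.7))):
    z=np.load(f'pics/{n}.npz');P=pts('scene',z['d'])[a:b,c:e];g=z['p'][a:b,c:e].max(-1)<100
    r=np.hypot(P[...,0]-ee[0],P[...,1]-ee[1]);m=g&(r<70)&(P[...,2]>160)
    print(n,m.sum(),'lowest',np.sort(P[...,2][m])[:12].round(0));i=P[m];i=i[i[:,2]<i[:,2].min()+12];print(i.mean(0).round(1), 'ee',ee)
print(proj('scene',[197.6,-512.7,200.5]),proj('scene',[197.6,-512.7,213]))
p=np.load('pics/s0.npz')['p'];cv2.imwrite('pics/c5.png',cv2.resize(p[0:100,170:290],(720,600),interpolation=0)[:,:,::-1])
```

```text
s1 196 lowest [207. 207. 207. 211. 212. 212. 212. 214. 214. 214. 214. 215.]
[ 458.  -255.5  213.6] ee (449.9, -263.3)
s2 236 lowest [196. 197. 198. 198. 198. 198. 199. 200. 202. 202. 203. 203.]
[ 482.3 -246.1  202.4] ee (474.6, -254.2)
s0 766 lowest [243. 247. 247. 250. 251. 251. 252. 253. 255. 256. 257. 257.]
[ 198.3 -496.5  249.2] ee (197.6, -512.7)
(np.float64(223.80952546126832), np.float64(64.86030159114551)) (np.float64(223.4918798299734), np.float64(61.85386012973669))
```

View pics/c5.png

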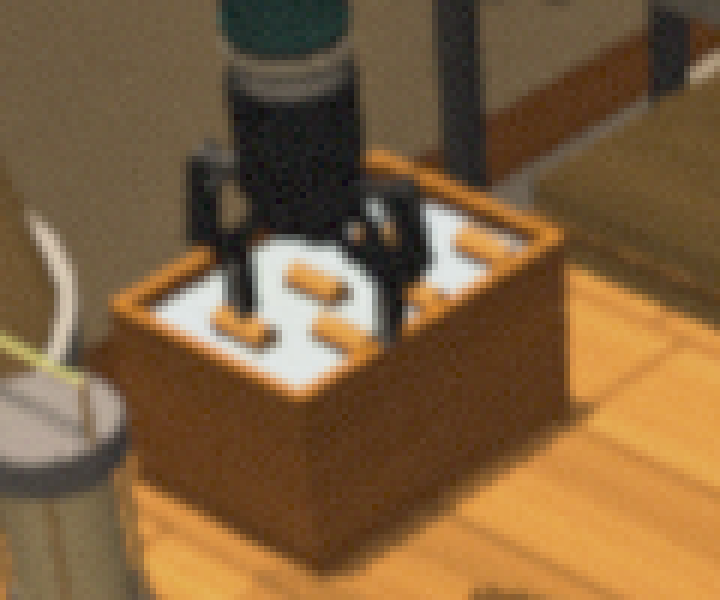

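Both the camera depth and the missing contact suggest that the fingertip sits about 28 mm above the reported TCP. I'll back off and check this by touching the casing gently.

Emit:
play_rows(
  increments=[
    {"rx": 0,"ry": 0,"rz": 0,"dx": 0,"dy": 0.01,"dz": 0,"gripper": 0},
    {"rx": 0,"ry": 0,"rz": 0,"dx": 0,"dy": 0.02,"dz": 0,"gripper": 0},
    {"rx": 0,"ry": 0,"rz": 0,"dx": 0,"dy": 0.02,"dz": 0,"gripper": 0},
    {"rx": 0,"ry": 0,"rz": 0,"dx": 0,"dy": 0.02,"dz": 0.001,"gripper": 0},
    {"rx": 0,"ry": 0,"rz": 0,"dx": 0,"dy": 0.02,"dz": 0.002,"gripper": 0},
  ],
)

```text
time_s: 4.75
ee_pos: [455.3, -260.8, 152.4]
tool_rot: [[0.316, -0.949, 0.001], [-0.949, -0.316, -0.0], [0.0, -0.001, -1.0]]
force: [0.5, 0.1, 0.2]
opening: -0.2
```

Emit:
play_rows(
  increments=[
    {"rx": 0,"ry": 0,"rz": 0,"dx": 0,"dy": 0,"dz": 0.001,"gripper": 0},
    {"rx": 0,"ry": 0,"rz": 0,"dx": 0,"dy": 0,"dz": 0.002,"gripper": 0},
    {"rx": 0,"ry": 0,"rz": 0,"dx": 0,"dy": 0,"dz": 0.002,"gripper": 0},
  ],
)

```text
time_s: 5.0
ee_pos: [455.4, -260.4, 149.8]
tool_rot: [[0.317, -0.948, -0.0], [-0.948, -0.317, 0.0], [-0.0, 0.0, -1.0]]
force: [-0.9, -0.5, 0.3]
opening: -0.1
```

Emit:
play_rows(
  increments=[
    {"rx": 0,"ry": 0,"rz": 0,"dx": 0,"dy": 0,"dz": 0.001,"gripper": 0},
    {"rx": 0,"ry": 0,"rz": 0,"dx": 0,"dy": 0,"dz": 0.002,"gripper": 0},
    {"rx": 0,"ry": 0,"rz": 0,"dx": 0,"dy": 0,"dz": 0.002,"gripper": 0},
  ],
)

```text
time_s: 5.25
ee_pos: [455.4, -260.4, 147.9]
tool_rot: [[0.317, -0.948, -0.0], [-0.948, -0.317, 0.0], [-0.0, 0.0, -1.0]]
force: [-0.1, -0.0, -0.1]
opening: -0.3
```

Emit:
play_rows(
  increments=[
    {"rx": 0,"ry": 0,"rz": 0,"dx": 0,"dy": 0,"dz": 0.003,"gripper": 0},
    {"rx": 0,"ry": 0,"rz": 0,"dx": 0,"dy": 0,"dz": 0.006,"gripper": 0},
    {"rx": 0,"ry": 0,"rz": 0,"dx": 0,"dy": 0,"dz": 0.009,"gripper": 0},
    {"rx": 0,"ry": 0,"rz": 0,"dx": 0,"dy": 0,"dz": 0.011,"gripper": 0},
    {"rx": 0,"ry": 0,"rz": 0,"dx": 0,"dy": 0,"dz": 0.011,"gripper": 0},
  ],
)

```text
time_s: 5.67
ee_pos: [455.1, -260.3, 136.3]
tool_rot: [[0.317, -0.948, -0.001], [-0.948, -0.317, 0.001], [-0.001, 0.001, -1.0]]
force: [-0.6, 0.9, -0.1]
opening: 0.1
```

Emit:
play_rows(
  increments=[
    {"rx": 0,"ry": 0,"rz": 0,"dx": 0,"dy": 0,"dz": 0.002,"gripper": 0},
    {"rx": 0,"ry": 0,"rz": 0,"dx": 0,"dy": 0,"dz": 0.004,"gripper": 0},
    {"rx": 0,"ry": 0,"rz": 0,"dx": 0,"dy": 0,"dz": 0.005,"gripper": 0},
    {"rx": 0,"ry": 0,"rz": 0,"dx": 0,"dy": 0,"dz": 0.005,"gripper": 0},
  ],
)

```text
time_s: 6.0
ee_pos: [455.3, -260.5, 131.9]
tool_rot: [[0.317, -0.948, -0.0], [-0.948, -0.317, 0.0], [-0.0, 0.0, -1.0]]
force: [0.4, -0.8, -0.9]
opening: 0.4
```

Run:
```python
from h import *
st()
p,d=snap('scene','s3')
cv2.imwrite('pics/c6.png',cv2.resize(p[100:160,190:260],(700,600),interpolation=0)[:,:,::-1])
```

```text
t 6.0 unit xyz -96.6 0.8 131.9 F unit 0.14 -0.84 -0.95 open 0.4
[[0.317, -0.948, -0.0], [-0.948, -0.317, 0.0], [-0.0, 0.0, -1.0]]
```

View pics/c6.png

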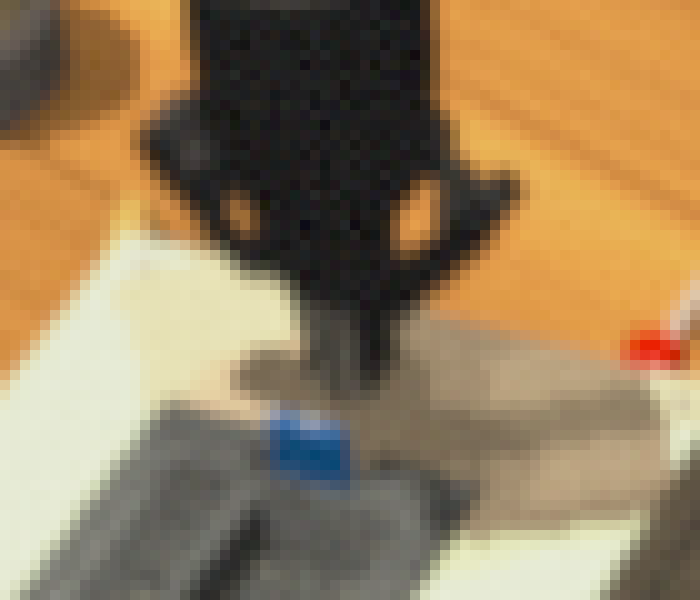

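The fingertip is at crop (345,390), still a few mm above the casing, so the z offset is confirmed. I creep down to touch.

Emit:
play_rows(
  increments=[
    {"rx": 0,"ry": 0,"rz": 0,"dx": 0,"dy": 0,"dz": 0.001,"gripper": 0},
    {"rx": 0,"ry": 0,"rz": 0,"dx": 0,"dy": 0,"dz": 0.002,"gripper": 0},
    {"rx": 0,"ry": 0,"rz": 0,"dx": 0,"dy": 0,"dz": 0.003,"gripper": 0},
    {"rx": 0,"ry": 0,"rz": 0,"dx": 0,"dy": 0,"dz": 0.003,"gripper": 0},
  ],
)

```text
time_s: 6.38
ee_pos: [455.4, -260.5, 129.0]
tool_rot: [[0.317, -0.948, -0.0], [-0.948, -0.317, 0.0], [-0.0, 0.0, -1.0]]
force: [0.9, -0.9, -0.2]
opening: -0.0
```

Emit:
play_rows(
  increments=[
    {"rx": 0,"ry": 0,"rz": 0,"dx": 0,"dy": 0,"dz": 0.001,"gripper": 0},
    {"rx": 0,"ry": 0,"rz": 0,"dx": 0,"dy": 0,"dz": 0.002,"gripper": 0},
    {"rx": 0,"ry": 0,"rz": 0,"dx": 0,"dy": 0,"dz": 0.002,"gripper": 0},
  ],
)

```text
time_s: 6.63
ee_pos: [455.4, -260.5, 126.9]
tool_rot: [[0.317, -0.948, -0.0], [-0.948, -0.317, 0.0], [-0.0, 0.0, -1.0]]
force: [-0.0, -0.9, 0.1]
opening: 0.5
```

Emit:
play_rows(
  increments=[
    {"rx": 0,"ry": 0,"rz": 0,"dx": 0,"dy": 0,"dz": 0.001,"gripper": 0},
    {"rx": 0,"ry": 0,"rz": 0,"dx": 0,"dy": 0,"dz": 0.002,"gripper": 0},
    {"rx": 0,"ry": 0,"rz": 0,"dx": 0,"dy": 0,"dz": 0.002,"gripper": 0},
  ],
)

```text
time_s: 6.88
ee_pos: [455.3, -260.5, 124.9]
tool_rot: [[0.317, -0.948, -0.0], [-0.948, -0.317, 0.0], [-0.0, 0.0, -1.0]]
force: [0.4, 0.1, 0.6]
opening: 0.1
```

Emit:
play_rows(
  increments=[
    {"rx": 0,"ry": 0,"rz": 0,"dx": 0,"dy": 0,"dz": 0.001,"gripper": 0},
    {"rx": 0,"ry": 0,"rz": 0,"dx": 0,"dy": 0,"dz": 0.0015,"gripper": 0},
    {"rx": 0,"ry": 0,"rz": 0,"dx": 0,"dy": 0,"dz": 0.0015,"gripper": 0},
  ],
)

```text
time_s: 7.13
ee_pos: [455.4, -260.5, 123.6]
tool_rot: [[0.317, -0.948, -0.0], [-0.948, -0.317, 0.0], [-0.0, 0.0, -1.0]]
force: [0.3, -0.8, -0.6]
opening: 0.2
```

Emit:
play_rows(
  increments=[
    {"rx": 0,"ry": 0,"rz": 0,"dx": 0,"dy": 0,"dz": 0.001,"gripper": 0},
    {"rx": 0,"ry": 0,"rz": 0,"dx": 0,"dy": 0,"dz": 0.0015,"gripper": 0},
    {"rx": 0,"ry": 0,"rz": 0,"dx": 0,"dy": 0,"dz": 0.0015,"gripper": 0},
  ],
)

```text
time_s: 7.38
ee_pos: [455.4, -260.5, 122.0]
tool_rot: [[0.317, -0.948, -0.0], [-0.948, -0.317, 0.0], [-0.0, 0.0, -1.0]]
force: [-0.3, 0.7, -0.5]
opening: 0.1
```

Emit:
play_rows(
  increments=[
    {"rx": 0,"ry": 0,"rz": 0,"dx": 0,"dy": 0,"dz": 0.001,"gripper": 0},
    {"rx": 0,"ry": 0,"rz": 0,"dx": 0,"dy": 0,"dz": 0.0015,"gripper": 0},
    {"rx": 0,"ry": 0,"rz": 0,"dx": 0,"dy": 0,"dz": 0.0015,"gripper": 0},
  ],
)

```text
time_s: 7.63
ee_pos: [455.4, -260.5, 120.5]
tool_rot: [[0.317, -0.948, -0.0], [-0.948, -0.317, 0.0], [-0.0, 0.0, -1.0]]
force: [0.2, 0.5, -0.4]
opening: 0.2
```

Emit:
play_rows(
  increments=[
    {"rx": 0,"ry": 0,"rz": 0,"dx": 0,"dy": 0,"dz": 0.001,"gripper": 0},
    {"rx": 0,"ry": 0,"rz": 0,"dx": 0,"dy": 0,"dz": 0.0015,"gripper": 0},
    {"rx": 0,"ry": 0,"rz": 0,"dx": 0,"dy": 0,"dz": 0.0015,"gripper": 0},
  ],
)

```text
time_s: 7.88
ee_pos: [455.5, -260.6, 120.5]
tool_rot: [[0.317, -0.948, 0.001], [-0.948, -0.317, -0.001], [0.001, -0.0, -1.0]]
force: [-2.6, 0.7, 4.7]
opening: -0.2
```

Run:
```python
from h import *
st()
p,d=snap('scene','s4')
cv2.imwrite('pics/c7.png',cv2.resize(p[100:160,190:260],(700,600),interpolation=0)[:,:,::-1])
```

```text
t 7.88 unit xyz -96.5 0.6 120.5 F unit -2.3 1.46 4.73 open -0.2
[[0.317, -0.948, 0.001], [-0.948, -0.317, -0.001], [0.001, -0.0, -1.0]]
```

View pics/c7.png

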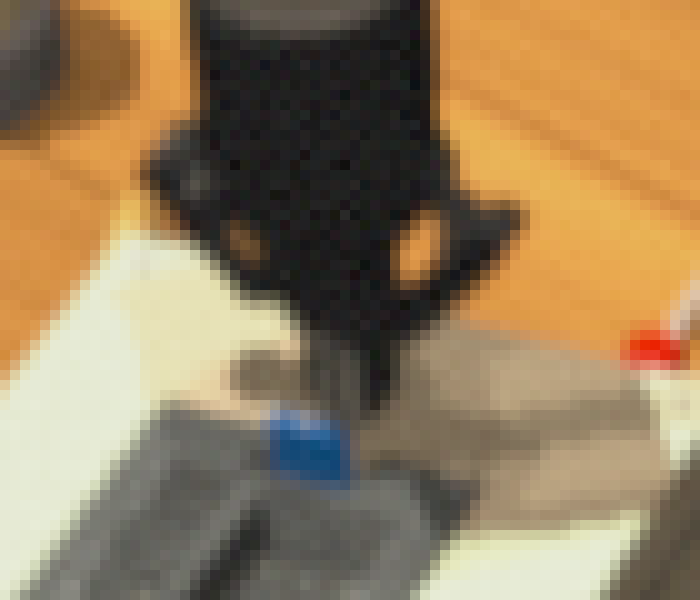

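Touch at reported z = 120.5 (4.7 N), so the tip is 29.5 mm above the reported TCP; from here on true tip z = reported + 29.5. I raise 5 mm and approach the tab.

Emit:
play_rows(
  increments=[
    {"rx": 0,"ry": 0,"rz": 0,"dx": 0,"dy": 0,"dz": -0.006,"gripper": 0},
    {"rx": 0,"ry": 0,"rz": 0,"dx": 0,"dy": -0.003,"dz": -0.006,"gripper": 0},
    {"rx": 0,"ry": 0,"rz": 0,"dx": 0,"dy": -0.006,"dz": -0.006,"gripper": 0},
    {"rx": 0,"ry": 0,"rz": 0,"dx": 0,"dy": -0.009,"dz": -0.006,"gripper": 0},
    {"rx": 0,"ry": 0,"rz": 0,"dx": 0,"dy": -0.009,"dz": -0.006,"gripper": 0},
  ],
)

```text
time_s: 8.35
ee_pos: [464.5, -257.4, 124.8]
tool_rot: [[0.317, -0.948, -0.0], [-0.948, -0.317, 0.0], [-0.0, 0.0, -1.0]]
force: [-0.9, -0.4, 0.7]
opening: 0.1
```

Emit:
play_rows(
  increments=[
    {"rx": 0,"ry": 0,"rz": 0,"dx": 0,"dy": -0.001,"dz": 0,"gripper": 0},
    {"rx": 0,"ry": 0,"rz": 0,"dx": 0,"dy": -0.002,"dz": 0,"gripper": 0},
    {"rx": 0,"ry": 0,"rz": 0,"dx": 0,"dy": -0.002,"dz": 0,"gripper": 0},
  ],
)

```text
time_s: 8.6
ee_pos: [466.0, -256.9, 125.0]
tool_rot: [[0.317, -0.948, -0.0], [-0.948, -0.317, 0.0], [-0.0, 0.0, -1.0]]
force: [-0.3, 0.2, -0.1]
opening: -0.2
```

```bash
python3 -c "
from h import *
st()"
```

```text
t 8.6 unit xyz -85.3 0.7 125.0 F unit -0.23 0.26 -0.15 open -0.2
[[0.317, -0.948, -0.0], [-0.948, -0.317, 0.0], [-0.0, 0.0, -1.0]]
```

Emit:
play_rows(
  increments=[
    {"rx": 0,"ry": 0,"rz": 0,"dx": 0,"dy": -0.001,"dz": 0,"gripper": 0},
    {"rx": 0,"ry": 0,"rz": 0,"dx": 0,"dy": -0.002,"dz": 0,"gripper": 0},
    {"rx": 0,"ry": 0,"rz": 0,"dx": 0,"dy": -0.002,"dz": 0,"gripper": 0},
  ],
)

```text
time_s: 8.85
ee_pos: [467.9, -256.4, 125.2]
tool_rot: [[0.317, -0.948, 0.0], [-0.948, -0.317, -0.0], [0.0, -0.0, -1.0]]
force: [-0.7, -0.6, 0.2]
opening: 0.4
```

Emit:
play_rows(
  increments=[
    {"rx": 0,"ry": 0,"rz": 0,"dx": 0,"dy": -0.001,"dz": 0,"gripper": 0},
    {"rx": 0,"ry": 0,"rz": 0,"dx": 0,"dy": -0.001,"dz": 0,"gripper": 0},
  ],
)

```text
time_s: 9.02
ee_pos: [468.9, -256.1, 125.2]
tool_rot: [[0.317, -0.948, 0.0], [-0.948, -0.317, -0.0], [0.0, -0.0, -1.0]]
force: [0.1, 0.0, 0.4]
opening: -0.1
```

Emit:
play_rows(
  increments=[
    {"rx": 0,"ry": 0,"rz": 0,"dx": 0,"dy": -0.001,"dz": 0,"gripper": 0},
    {"rx": 0,"ry": 0,"rz": 0,"dx": 0,"dy": -0.001,"dz": 0,"gripper": 0},
  ],
)

```text
time_s: 9.18
ee_pos: [469.6, -255.9, 125.2]
tool_rot: [[0.317, -0.948, -0.0], [-0.948, -0.317, -0.0], [0.0, 0.001, -1.0]]
force: [-1.3, -0.1, 0.4]
opening: 0.0
```

```bash
python3 -c "
from h import *
st()"
```

```text
t 9.18 unit xyz -81.6 0.6 125.2 F unit -1.29 0.37 0.44 open 0.0
[[0.317, -0.948, -0.0], [-0.948, -0.317, -0.0], [0.0, 0.001, -1.0]]
```

Contact is starting at about -82. I press in 1 mm steps.

Emit:
play_rows(
  increments=[
    {"rx": 0,"ry": 0,"rz": 0,"dx": 0,"dy": -0.001,"dz": 0,"gripper": 0},
    {"rx": 0,"ry": 0,"rz": 0,"dx": 0,"dy": -0.001,"dz": 0,"gripper": 0},
  ],
)

```text
time_s: 9.35
ee_pos: [470.6, -255.5, 125.3]
tool_rot: [[0.317, -0.948, -0.0], [-0.948, -0.317, -0.0], [0.0, 0.0, -1.0]]
force: [-0.3, -1.3, 0.3]
opening: 0.1
```

Emit:
play_rows(
  increments=[
    {"rx": 0,"ry": 0,"rz": 0,"dx": 0,"dy": -0.001,"dz": 0,"gripper": 0},
    {"rx": 0,"ry": 0,"rz": 0,"dx": 0,"dy": -0.001,"dz": 0,"gripper": 0},
  ],
)

```text
time_s: 9.52
ee_pos: [471.5, -255.3, 125.2]
tool_rot: [[0.317, -0.948, -0.0], [-0.948, -0.317, -0.0], [0.0, 0.001, -1.0]]
force: [-1.6, -0.2, 0.5]
opening: 0.2
```

Emit:
play_rows(
  increments=[
    {"rx": 0,"ry": 0,"rz": 0,"dx": 0,"dy": -0.001,"dz": 0,"gripper": 0},
    {"rx": 0,"ry": 0,"rz": 0,"dx": 0,"dy": -0.001,"dz": 0,"gripper": 0},
  ],
)

```text
time_s: 9.68
ee_pos: [472.3, -255.0, 125.2]
tool_rot: [[0.317, -0.949, -0.001], [-0.949, -0.317, -0.0], [0.0, 0.001, -1.0]]
force: [-2.0, -1.3, 1.3]
opening: 0.0
```

```bash
python3 -c "
from h import *
st()"
```

```text
t 9.68 unit xyz -78.8 0.6 125.2 F unit -2.3 -0.65 1.3 open 0.0
[[0.317, -0.949, -0.001], [-0.949, -0.317, -0.0], [0.0, 0.001, -1.0]]
```

Emit:
play_rows(
  increments=[
    {"rx": 0,"ry": 0,"rz": 0,"dx": 0,"dy": -0.001,"dz": 0,"gripper": 0},
    {"rx": 0,"ry": 0,"rz": 0,"dx": 0,"dy": -0.001,"dz": 0,"gripper": 0},
  ],
)

```text
time_s: 9.85
ee_pos: [473.1, -254.7, 125.1]
tool_rot: [[0.317, -0.949, -0.001], [-0.949, -0.317, -0.0], [0.0, 0.001, -1.0]]
force: [-3.0, -1.2, 0.6]
opening: -0.2
```

Emit:
play_rows(
  increments=[
    {"rx": 0,"ry": 0,"rz": 0,"dx": 0,"dy": -0.001,"dz": 0,"gripper": 0},
    {"rx": 0,"ry": 0,"rz": 0,"dx": 0,"dy": -0.001,"dz": 0,"gripper": 0},
  ],
)

```text
time_s: 10.02
ee_pos: [474.0, -254.4, 125.0]
tool_rot: [[0.317, -0.949, -0.001], [-0.949, -0.317, -0.0], [-0.0, 0.001, -1.0]]
force: [-4.2, -1.0, 0.7]
opening: -0.3
```

```bash
python3 -c "
from h import *
st()"
```

```text
t 10.02 unit xyz -77.0 0.6 125.0 F unit -4.25 0.41 0.73 open -0.3
[[0.317, -0.949, -0.001], [-0.949, -0.317, -0.0], [-0.0, 0.001, -1.0]]
```

Emit:
play_rows(
  increments=[
    {"rx": 0,"ry": 0,"rz": 0,"dx": 0,"dy": -0.001,"dz": 0,"gripper": 0},
    {"rx": 0,"ry": 0,"rz": 0,"dx": 0,"dy": -0.001,"dz": 0,"gripper": 0},
  ],
)

```text
time_s: 10.18
ee_pos: [474.8, -254.2, 125.0]
tool_rot: [[0.317, -0.949, -0.002], [-0.949, -0.317, -0.0], [-0.0, 0.002, -1.0]]
force: [-4.6, -1.7, -0.1]
opening: 0.0
```

Emit:
play_rows(
  increments=[
    {"rx": 0,"ry": 0,"rz": 0,"dx": 0,"dy": -0.001,"dz": 0,"gripper": 0},
    {"rx": 0,"ry": 0,"rz": 0,"dx": 0,"dy": -0.001,"dz": 0,"gripper": 0},
  ],
)

```text
time_s: 10.35
ee_pos: [475.4, -254.0, 124.8]
tool_rot: [[0.316, -0.949, -0.003], [-0.949, -0.316, -0.001], [-0.0, 0.003, -1.0]]
force: [-4.3, -2.3, 0.3]
opening: 0.1
```

```bash
python3 -c "
from h import *
st()"
```

```text
t 10.35 unit xyz -75.5 0.6 124.8 F unit -4.75 -0.8 0.28 open 0.1
[[0.316, -0.949, -0.003], [-0.949, -0.316, -0.001], [-0.0, 0.003, -1.0]]
```

Emit:
play_rows(
  increments=[
    {"rx": 0,"ry": 0,"rz": 0,"dx": 0,"dy": -0.001,"dz": 0,"gripper": 0},
    {"rx": 0,"ry": 0,"rz": 0,"dx": 0,"dy": -0.001,"dz": 0,"gripper": 0},
    {"rx": 0,"ry": 0,"rz": 0,"dx": 0,"dy": -0.001,"dz": 0,"gripper": 0},
  ],
)

```text
time_s: 10.6
ee_pos: [475.9, -253.7, 124.7]
tool_rot: [[0.316, -0.949, -0.003], [-0.949, -0.316, -0.001], [-0.0, 0.003, -1.0]]
force: [-5.3, -2.5, 0.8]
opening: 0.3
```

Emit:
play_rows(
  increments=[
    {"rx": 0,"ry": 0,"rz": 0,"dx": 0,"dy": -0.0005,"dz": 0,"gripper": 0},
    {"rx": 0,"ry": 0,"rz": 0,"dx": 0,"dy": -0.0005,"dz": 0,"gripper": 0},
  ],
)

```text
time_s: 10.77
ee_pos: [476.2, -253.6, 124.7]
tool_rot: [[0.316, -0.949, -0.004], [-0.949, -0.316, -0.001], [-0.0, 0.004, -1.0]]
force: [-6.7, -2.9, 0.5]
opening: 0.2
```

```bash
python3 -c "
from h import *
st()"
```

```text
t 10.77 unit xyz -74.6 0.6 124.7 F unit -7.23 -0.67 0.55 open 0.2
[[0.316, -0.949, -0.004], [-0.949, -0.316, -0.001], [-0.0, 0.004, -1.0]]
```

Emit:
play_rows(
  increments=[
    {"rx": 0,"ry": 0,"rz": 0,"dx": 0,"dy": -0.0007,"dz": 0,"gripper": 0},
    {"rx": 0,"ry": 0,"rz": 0,"dx": 0,"dy": -0.0007,"dz": 0,"gripper": 0},
    {"rx": 0,"ry": 0,"rz": 0,"dx": 0,"dy": -0.0007,"dz": 0,"gripper": 0},
  ],
)

```text
time_s: 11.02
ee_pos: [476.6, -253.5, 124.6]
tool_rot: [[0.316, -0.949, -0.004], [-0.949, -0.316, -0.001], [-0.001, 0.004, -1.0]]
force: [-7.3, -3.9, -0.1]
opening: 0.1
```

Emit:
play_rows(
  increments=[
    {"rx": 0,"ry": 0,"rz": 0,"dx": 0,"dy": -0.0005,"dz": 0,"gripper": 0},
    {"rx": 0,"ry": 0,"rz": 0,"dx": 0,"dy": -0.0005,"dz": 0,"gripper": 0},
  ],
)

```text
time_s: 11.18
ee_pos: [476.9, -253.4, 124.5]
tool_rot: [[0.316, -0.949, -0.005], [-0.949, -0.316, -0.001], [-0.001, 0.005, -1.0]]
force: [-7.2, -3.4, 0.2]
opening: -0.0
```

```bash
python3 -c "
from h import *
st()"
```

```text
t 11.18 unit xyz -73.9 0.7 124.5 F unit -7.93 -0.9 0.19 open -0.0
[[0.316, -0.949, -0.005], [-0.949, -0.316, -0.001], [-0.001, 0.005, -1.0]]
```

Emit:
play_rows(
  increments=[
    {"rx": 0,"ry": 0,"rz": 0,"dx": 0,"dy": -0.0006,"dz": 0,"gripper": 0},
    {"rx": 0,"ry": 0,"rz": 0,"dx": 0,"dy": -0.0006,"dz": -0.001,"gripper": 0},
    {"rx": 0,"ry": 0,"rz": 0,"dx": 0,"dy": -0.0006,"dz": -0.002,"gripper": 0},
    {"rx": 0,"ry": 0,"rz": 0,"dx": 0,"dy": -0.0006,"dz": -0.002,"gripper": 0},
  ],
)

```text
time_s: 11.52
ee_pos: [477.2, -253.3, 126.5]
tool_rot: [[0.316, -0.949, -0.005], [-0.949, -0.316, -0.001], [-0.001, 0.005, -1.0]]
force: [-8.2, -3.8, -0.6]
opening: -0.2
```

```bash
python3 -c "
from h import *
st()"
```

```text
t 11.52 unit xyz -73.6 0.6 126.5 F unit -8.99 -1.05 -0.56 open -0.2
[[0.316, -0.949, -0.005], [-0.949, -0.316, -0.001], [-0.001, 0.005, -1.0]]
```

Emit:
play_rows(
  increments=[
    {"rx": 0,"ry": 0,"rz": 0,"dx": 0,"dy": 0,"dz": -0.001,"gripper": 0},
    {"rx": 0,"ry": 0,"rz": 0,"dx": 0,"dy": 0,"dz": -0.002,"gripper": 0},
    {"rx": 0,"ry": 0,"rz": 0,"dx": 0,"dy": 0,"dz": -0.003,"gripper": 0},
    {"rx": 0,"ry": 0,"rz": 0,"dx": 0,"dy": 0,"dz": -0.003,"gripper": 0},
  ],
)

```text
time_s: 11.85
ee_pos: [477.4, -253.2, 129.6]
tool_rot: [[0.316, -0.949, -0.005], [-0.949, -0.316, -0.001], [-0.001, 0.005, -1.0]]
force: [-6.8, -4.2, 0.2]
opening: -0.1
```

Run:
```python
from h import *
st()
p,d=snap('scene','s5')
cv2.imwrite('pics/c8.png',cv2.resize(p[125:185,185:255],(700,600),interpolation=2)[:,:,::-1])
```

```text
t 11.85 unit xyz -73.4 0.7 129.6 F unit -7.81 -1.87 0.21 open -0.1
[[0.316, -0.949, -0.005], [-0.949, -0.316, -0.001], [-0.001, 0.005, -1.0]]
```

View pics/c8.png

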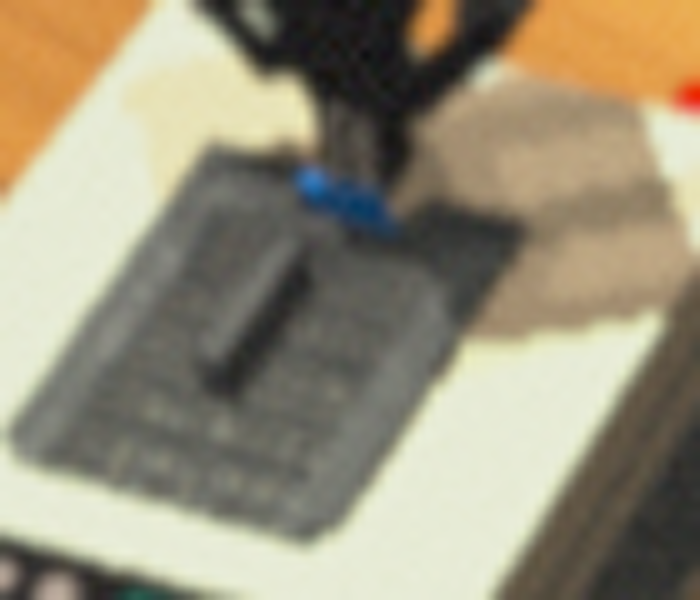

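```bash
cat >> h.py <<'E'
def tilt(z):
    P=pts('scene',z['d']);q=P[...,:2]-C;X=q@ux;Y=q@uy
    m=(np.abs(X)<72)&(np.abs(Y)>38)&(np.abs(Y)<56)&(P[...,2]>130)&(P[...,2]<200)
    for lo in range(-75,75,25):
        k=m&(X>=lo)&(X<lo+25)
        print(lo+12, k.sum(), 'L',np.median(P[...,2][k&(Y>0)]).round(1),'R',np.median(P[...,2][k&(Y<0)]).round(1))
E
python3 - <<'E'
from h import *
for n in ('s0','s4','s5'): print(n);tilt(np.load(f'pics/{n}.npz'))
E
```

```text
s0
-63 52 L 152.3 R 153.2
-38 69 L 152.6 R 152.6
-13 61 L 152.8 R 153.3
12 71 L 153.6 R 152.9
37 76 L 152.8 R 153.3
62 67 L 152.6 R 152.6
s4
-63 50 L 153.0 R 153.5
-38 68 L 152.6 R 153.5
-13 61 L 152.2 R 152.7
12 69 L 153.4 R 152.2
37 75 L 152.8 R 153.6
62 69 L 151.9 R 152.6
s5
-63 59 L 158.8 R 158.1
-38 77 L 157.2 R 157.1
-13 68 L 155.2 R 156.5
12 70 L 155.2 R 155.5
37 74 L 153.5 R 153.8
62 68 L 153.7 R 153.6
```

Depth along the rim shows the tab end already raised about 6 mm. I keep lifting with friction.

Emit:
play_rows(
  increments=[
    {"rx": 0,"ry": 0,"rz": 0,"dx": 0,"dy": 0,"dz": -0.001,"gripper": 0},
    {"rx": 0,"ry": 0,"rz": 0,"dx": 0,"dy": -0.0003,"dz": -0.002,"gripper": 0},
    {"rx": 0,"ry": 0,"rz": 0,"dx": 0,"dy": -0.0003,"dz": -0.003,"gripper": 0},
    {"rx": 0,"ry": 0,"rz": 0,"dx": 0,"dy": -0.0005,"dz": -0.004,"gripper": 0},
    {"rx": 0,"ry": 0,"rz": 0,"dx": 0,"dy": -0.0005,"dz": -0.004,"gripper": 0},
  ],
)

```text
time_s: 12.32
ee_pos: [477.9, -253.1, 133.7]
tool_rot: [[0.316, -0.949, -0.005], [-0.949, -0.316, -0.001], [-0.001, 0.005, -1.0]]
force: [-7.5, -3.1, 0.9]
opening: -0.3
```

Emit:
play_rows(
  increments=[
    {"rx": 0,"ry": 0,"rz": 0,"dx": 0,"dy": 0,"dz": -0.001,"gripper": 0},
    {"rx": 0,"ry": 0,"rz": 0,"dx": 0,"dy": -0.0003,"dz": -0.002,"gripper": 0},
    {"rx": 0,"ry": 0,"rz": 0,"dx": 0,"dy": -0.0003,"dz": -0.003,"gripper": 0},
    {"rx": 0,"ry": 0,"rz": 0,"dx": 0,"dy": -0.0005,"dz": -0.004,"gripper": 0},
    {"rx": 0,"ry": 0,"rz": 0,"dx": 0,"dy": -0.0005,"dz": -0.004,"gripper": 0},
  ],
)

```text
time_s: 12.73
ee_pos: [478.4, -252.9, 137.8]
tool_rot: [[0.316, -0.949, -0.005], [-0.949, -0.316, -0.001], [-0.001, 0.005, -1.0]]
force: [-6.8, -2.8, -0.3]
opening: 0.1
```

Run:
```python
from h import *
st()
p,d=snap('scene','s6');tilt(np.load('pics/s6.npz'))
```

```text
t 12.73 unit xyz -72.3 0.6 137.8 F unit -7.34 -0.47 -0.27 open 0.1
[[0.316, -0.949, -0.005], [-0.949, -0.316, -0.001], [-0.001, 0.005, -1.0]]
-63 64 L 165.8 R 165.8
-38 86 L 163.4 R 163.6
-13 73 L 161.4 R 160.8
12 84 L 159.4 R 158.4
37 80 L 157.2 R 156.4
62 70 L 153.9 R 153.9
```

Emit:
play_rows(
  increments=[
    {"rx": 0,"ry": 0,"rz": 0,"dx": 0,"dy": 0,"dz": -0.001,"gripper": 0},
    {"rx": 0,"ry": 0,"rz": 0,"dx": 0,"dy": -0.0003,"dz": -0.002,"gripper": 0},
    {"rx": 0,"ry": 0,"rz": 0,"dx": 0,"dy": 0.001,"dz": -0.002,"gripper": 0},
    {"rx": 0,"ry": 0,"rz": 0,"dx": 0,"dy": 0.003,"dz": -0.002,"gripper": 0},
    {"rx": 0,"ry": 0,"rz": 0,"dx": 0,"dy": 0.005,"dz": -0.002,"gripper": 0},
  ],
)

```text
time_s: 13.2
ee_pos: [475.1, -254.0, 139.9]
tool_rot: [[0.317, -0.949, -0.001], [-0.949, -0.317, -0.0], [-0.0, 0.001, -1.0]]
force: [-3.8, -1.8, 0.3]
opening: -0.1
```

Emit:
play_rows(
  increments=[
    {"rx": 0,"ry": 0,"rz": 0,"dx": 0,"dy": 0.003,"dz": 0,"gripper": 0},
    {"rx": 0,"ry": 0,"rz": 0,"dx": 0,"dy": 0.006,"dz": 0,"gripper": 0},
    {"rx": 0,"ry": 0,"rz": 0,"dx": 0,"dy": 0.012,"dz": 0,"gripper": 0},
    {"rx": 0,"ry": 0,"rz": 0,"dx": 0,"dy": 0.018,"dz": -0.01,"gripper": 0},
    {"rx": 0,"ry": 0,"rz": 0,"dx": 0,"dy": 0.018,"dz": -0.02,"gripper": 0},
  ],
)

```text
time_s: 13.62
ee_pos: [457.7, -259.4, 160.6]
tool_rot: [[0.316, -0.949, -0.001], [-0.949, -0.316, 0.001], [-0.001, 0.0, -1.0]]
force: [-0.0, -0.4, 0.2]
opening: -0.2
```

Run:
```python
from h import *
st()
p,d=snap('scene','s7');tilt(np.load('pics/s7.npz'))
cv2.imwrite('pics/c9.png',cv2.resize(p[115:175,190:260],(700,600),interpolation=2)[:,:,::-1])
```

```text
t 13.62 unit xyz -94.0 1.0 160.6 F unit -0.14 -0.35 0.2 open -0.2
[[0.316, -0.949, -0.001], [-0.949, -0.316, 0.001], [-0.001, 0.0, -1.0]]
-63 62 L 159.4 R 159.4
-38 73 L 157.7 R 158.8
-13 76 L 157.1 R 156.6
12 71 L 156.3 R 156.1
37 77 L 155.6 R 154.2
62 68 L 152.9 R 154.2
```

View pics/c9.png

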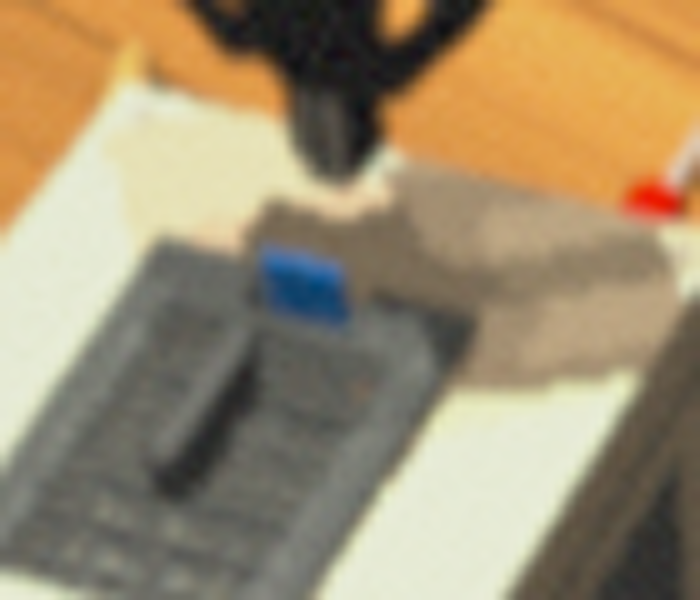

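The tab is now free and the tab end rests on the nose about 8 mm up, so step 1 is met. I rise and move over the rib.

Emit:
play_rows(
  increments=[
    {"rx": 0,"ry": 0,"rz": 0,"dx": 0,"dy": 0,"dz": -0.03,"gripper": 0},
    {"rx": 0,"ry": 0,"rz": 0,"dx": 0,"dy": -0.03,"dz": -0.04,"gripper": 0},
    {"rx": 0,"ry": 0,"rz": 0,"dx": 0,"dy": -0.065,"dz": -0.04,"gripper": 0},
    {"rx": 0,"ry": 0,"rz": 0,"dx": 0,"dy": -0.095,"dz": -0.04,"gripper": 0},
    {"rx": 0,"ry": 0,"rz": 0,"dx": 0,"dy": -0.095,"dz": -0.04,"gripper": 0},
  ],
)

```text
time_s: 14.08
ee_pos: [553.4, -227.3, 200.7]
tool_rot: [[0.321, -0.947, 0.005], [-0.947, -0.321, 0.001], [0.001, -0.005, -1.0]]
force: [-0.9, 0.3, -0.5]
opening: -0.0
```

Emit:
play_rows(
  increments=[
    {"rx": 0,"ry": 0,"rz": 0,"dx": 0,"dy": 0,"dz": 0,"gripper": 0},
    {"rx": 0,"ry": 0,"rz": 0,"dx": 0,"dy": 0,"dz": 0,"gripper": 0},
  ],
)

```text
time_s: 14.25
ee_pos: [548.7, -229.5, 200.7]
tool_rot: [[0.317, -0.948, 0.0], [-0.948, -0.317, -0.0], [0.001, -0.0, -1.0]]
force: [0.9, -0.5, -0.3]
opening: -0.4
```

Run:
```python
from h import *
st()
p,d=snap('scene','s8')
cv2.imwrite('pics/c10.png',cv2.resize(p[100:190,180:285],(700,600),interpolation=2)[:,:,::-1])
o=manip.get_obs();print(proj('scene',o['ee_pos']),proj('scene',np.array(o['ee_pos'])+[0,0,29.5]))
z=np.load('pics/s7.npz');P=pts('scene',z['d']);q=P[...,:2]-C;X=q@ux;Y=q@uy
m=(abs(X)<45)&(abs(Y)<20)&(P[...,2]>169)&(P[...,2]<190)
W=np.stack([X[m],Y[m],P[...,2][m]],1);print(m.sum(),W.mean(0),np.percentile(W,[5,95],axis=0).round(1)); print(np.polyfit(W[:,0],W[:,1],1),np.polyfit(W[:,0],W[:,2],1))
```

```text
t 14.25 unit xyz 1.8 0.7 200.7 F unit 0.72 -0.72 -0.3 open -0.4
[[0.317, -0.948, 0.0], [-0.948, -0.317, -0.0], [0.001, -0.0, -1.0]]
(np.float64(209.68636922195486), np.float64(148.1730262257969)) (np.float64(208.5597949185791), np.float64(140.8073213588204))
66 [  4.52456239   0.60473223 176.2918164 ] [[-22.2  -4.5 170.7]
 [ 31.6   5.  181.4]]
[0.00321984 0.59016387] [-3.79602495e-03  1.76308992e+02]
```

View pics/c10.png

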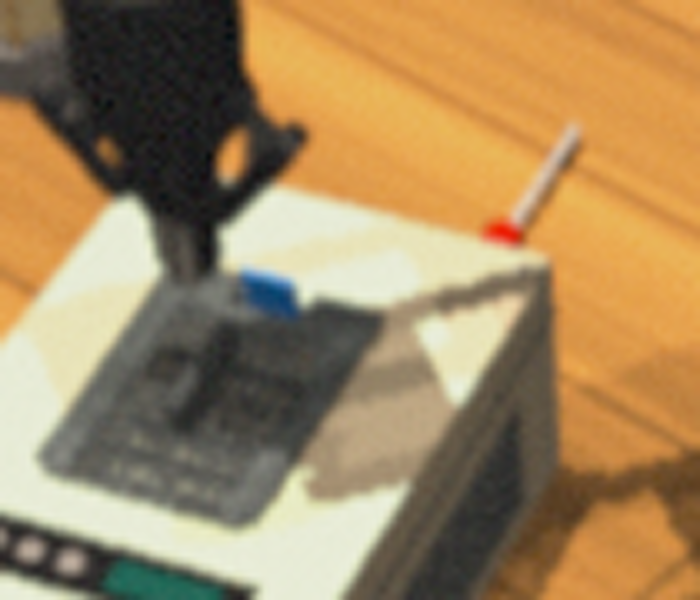

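Emit:
play_rows(
  increments=[
    {"rx": -7,"ry": 0,"rz": 0,"dx": 0,"dy": 0,"dz": 0,"gripper": 0},
    {"rx": -14,"ry": 0,"rz": 0,"dx": 0,"dy": 0,"dz": 0,"gripper": 0},
    {"rx": -20,"ry": 0,"rz": 0,"dx": 0,"dy": 0,"dz": 0,"gripper": 0},
    {"rx": -20,"ry": 0,"rz": 0,"dx": 0,"dy": 0,"dz": 0,"gripper": 0},
    {"rx": -20,"ry": 0,"rz": 0,"dx": 0,"dy": 0,"dz": 0,"gripper": 0},
  ],
)

```text
time_s: 14.72
ee_pos: [548.7, -229.2, 198.2]
tool_rot: [[0.317, -0.89, -0.326], [-0.948, -0.299, -0.107], [-0.002, 0.343, -0.939]]
force: [0.4, -0.0, -0.1]
opening: -0.0
```

Run:
```python
from h import *
st()
p,d=snap('scene','s9')
cv2.imwrite('pics/c11.png',cv2.resize(p[100:190,180:285],(700,600),interpolation=2)[:,:,::-1])
o=manip.get_obs();e=np.array(o['ee_pos']);R=np.array(o['tool_rot']);print(proj('scene',e),'base-offset',proj('scene',e+[0,0,29.5]),'tool-offset',proj('scene',e-29.5*R[:,2]))
```

```text
t 14.72 unit xyz 1.9 0.9 198.2 F unit 0.41 -0.19 -0.12 open -0.0
[[0.317, -0.89, -0.326], [-0.948, -0.299, -0.107], [-0.002, 0.343, -0.939]]
(np.float64(209.71274131939492), np.float64(148.34555620386615)) base-offset (np.float64(208.5871025145334), np.float64(140.98596936170367)) tool-offset (np.float64(207.10687968525195), np.float64(143.53878476158926))
```

View pics/c11.png

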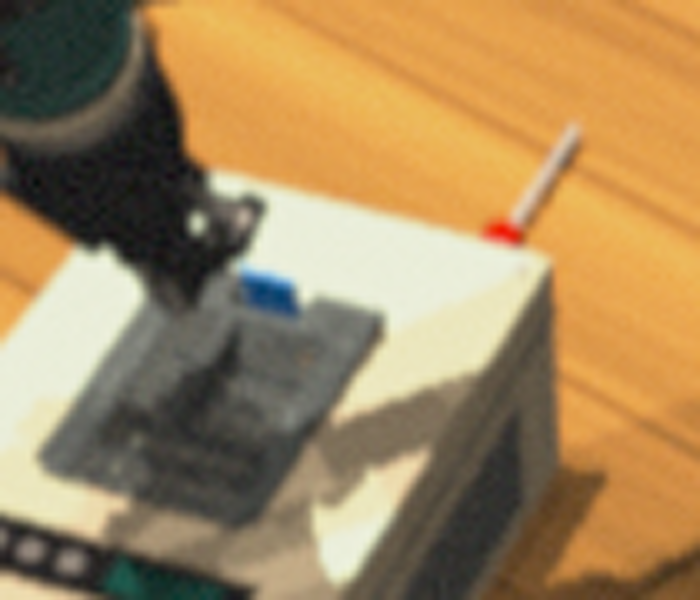

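The tip moved as a tool-side offset predicts, (208,142) → (207,147), so the fingers end 29.5 mm behind the reported TCP along the tool axis. I straighten up, open, and descend onto the rib.

Emit:
play_rows(
  increments=[
    {"rx": 7,"ry": 0,"rz": 0,"dx": 0,"dy": 0,"dz": 0,"gripper": 0.04},
    {"rx": 14,"ry": 0,"rz": 0,"dx": 0,"dy": 0,"dz": 0,"gripper": 0.04},
    {"rx": 20,"ry": 0,"rz": 0,"dx": 0,"dy": 0,"dz": 0,"gripper": 0.04},
    {"rx": 20,"ry": 0,"rz": 0,"dx": 0,"dy": 0,"dz": 0,"gripper": 0.04},
    {"rx": 20,"ry": 0,"rz": 0,"dx": 0,"dy": 0,"dz": 0,"gripper": 0.04},
  ],
)

```text
time_s: 15.18
ee_pos: [546.5, -230.9, 203.3]
tool_rot: [[0.313, -0.95, 0.004], [-0.95, -0.313, -0.002], [0.004, -0.003, -1.0]]
force: [-0.4, -1.8, 0.9]
opening: 40.0
```

Emit:
play_rows(
  increments=[
    {"rx": 0,"ry": 0,"rz": 0,"dx": 0,"dy": 0,"dz": 0.02,"gripper": 0.04},
    {"rx": 0,"ry": 0,"rz": 0,"dx": 0,"dy": 0,"dz": 0.04,"gripper": 0.04},
    {"rx": 0,"ry": 0,"rz": 0,"dx": 0,"dy": 0,"dz": 0.05,"gripper": 0.04},
    {"rx": 0,"ry": 0,"rz": 0,"dx": 0,"dy": 0,"dz": 0.05,"gripper": 0.04},
    {"rx": 0,"ry": 0,"rz": 0,"dx": 0,"dy": 0,"dz": 0.05,"gripper": 0.04},
  ],
)

```text
time_s: 15.6
ee_pos: [548.8, -229.2, 150.1]
tool_rot: [[0.317, -0.948, -0.001], [-0.948, -0.317, 0.0], [-0.001, 0.001, -1.0]]
force: [0.4, -0.4, 1.1]
opening: 40.2
```

Run:
```python
from h import *
st()
p,d=snap('scene','s10')
cv2.imwrite('pics/c12.png',cv2.resize(p[110:190,180:273],(700,600),interpolation=2)[:,:,::-1])
tilt(np.load('pics/s10.npz'))
```

```text
t 15.6 unit xyz 2.0 1.0 150.1 F unit 0.22 -0.47 1.07 open 40.2
[[0.317, -0.948, -0.001], [-0.948, -0.317, 0.0], [-0.001, 0.001, -1.0]]
-63 61 L 158.8 R 159.9
-38 46 L 157.6 R 157.9
-13 59 L 157.4 R 156.6
12 70 L 155.4 R 155.7
37 77 L 154.1 R 154.7
62 72 L 152.4 R 153.4
```

View pics/c12.png

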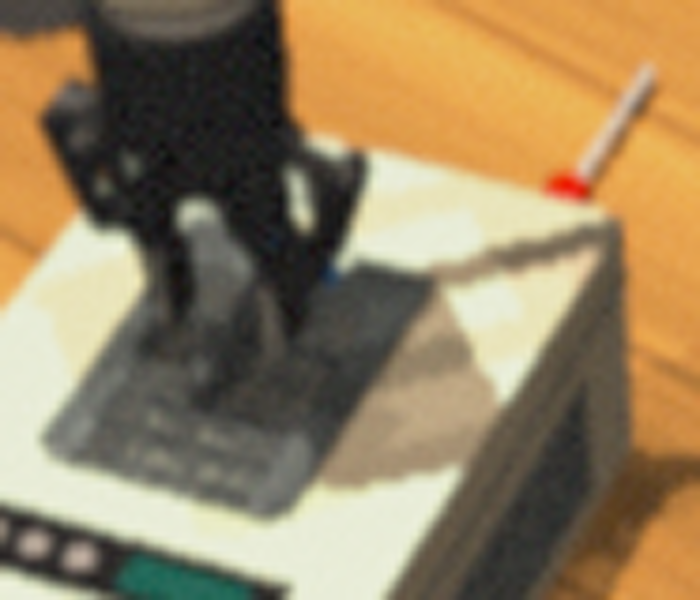

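The rib (crop 220,370) stands between the jaws. I go down 18 mm.

Emit:
play_rows(
  increments=[
    {"rx": 0,"ry": 0,"rz": 0,"dx": 0,"dy": 0,"dz": 0.006,"gripper": 0.04},
    {"rx": 0,"ry": 0,"rz": 0,"dx": 0,"dy": 0,"dz": 0.012,"gripper": 0.04},
    {"rx": 0,"ry": 0,"rz": 0,"dx": 0,"dy": 0,"dz": 0.018,"gripper": 0.04},
    {"rx": 0,"ry": 0,"rz": 0,"dx": 0,"dy": 0,"dz": 0.018,"gripper": 0.04},
  ],
)

```text
time_s: 15.98
ee_pos: [548.0, -229.0, 130.4]
tool_rot: [[0.317, -0.948, -0.002], [-0.948, -0.317, 0.001], [-0.002, 0.002, -1.0]]
force: [-0.5, 0.3, -1.0]
opening: 39.9
```

Emit:
play_rows(
  increments=[
    {"rx": 0,"ry": 0,"rz": 0,"dx": 0,"dy": 0,"dz": 0,"gripper": 0.025},
    {"rx": 0,"ry": 0,"rz": 0,"dx": 0,"dy": 0,"dz": 0,"gripper": 0.018},
    {"rx": 0,"ry": 0,"rz": 0,"dx": 0,"dy": 0,"dz": 0,"gripper": 0.014},
  ],
)

```text
time_s: 16.23
ee_pos: [548.9, -229.6, 132.5]
tool_rot: [[0.317, -0.948, 0.001], [-0.948, -0.317, -0.001], [0.001, -0.0, -1.0]]
force: [0.8, -0.9, -0.1]
opening: 13.9
```

Run:
```python
from h import *
st()
p,d=snap('scene','s11')
cv2.imwrite('pics/c13.png',cv2.resize(p[120:190,180:261],(700,600),interpolation=2)[:,:,::-1])
```

```text
t 16.23 unit xyz 1.9 0.5 132.5 F unit 0.5 -1.16 -0.14 open 13.9
[[0.317, -0.948, 0.001], [-0.948, -0.317, -0.001], [0.001, -0.0, -1.0]]
```

View pics/c13.png

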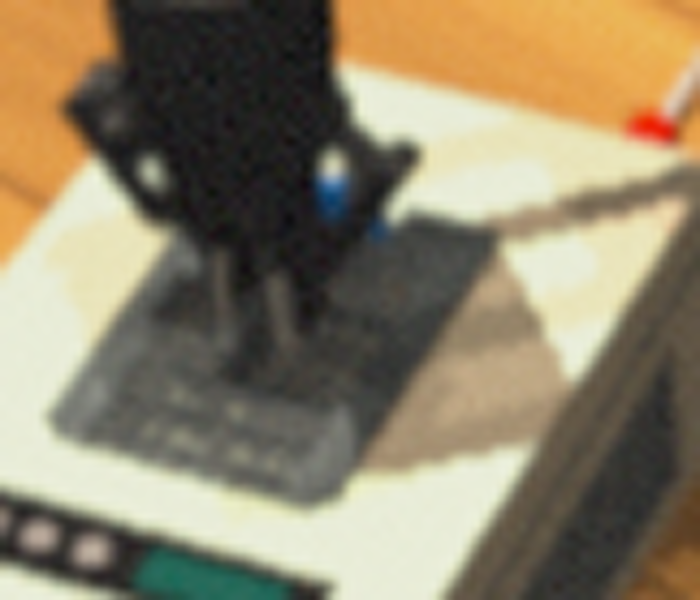

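Emit:
play_rows(
  increments=[
    {"rx": 0,"ry": 0,"rz": 0,"dx": 0,"dy": 0,"dz": 0.0015,"gripper": 0.014},
    {"rx": 0,"ry": 0,"rz": 0,"dx": 0,"dy": 0,"dz": 0.0015,"gripper": 0.009},
    {"rx": 0,"ry": 0,"rz": 0,"dx": 0,"dy": 0,"dz": 0.0015,"gripper": 0.005},
    {"rx": 0,"ry": 0,"rz": 0,"dx": 0,"dy": 0,"dz": 0.0015,"gripper": 0},
  ],
  squeeze=40,
)

```text
time_s: 16.62
ee_pos: [549.0, -229.7, 131.1]
tool_rot: [[0.317, -0.948, 0.001], [-0.948, -0.317, -0.001], [0.001, -0.001, -1.0]]
force: [0.1, -1.2, 0.3]
opening: 9.3
```

Emit:
play_rows(
  increments=[
    {"rx": 0,"ry": 0,"rz": 0,"dx": 0,"dy": 0,"dz": 0,"gripper": 0},
    {"rx": 0,"ry": 0,"rz": 0,"dx": 0,"dy": 0,"dz": 0,"gripper": 0},
  ],
)

```text
time_s: 16.78
ee_pos: [549.0, -229.7, 131.1]
tool_rot: [[0.317, -0.948, 0.001], [-0.948, -0.317, -0.001], [0.001, -0.001, -1.0]]
force: [0.2, -1.5, 0.4]
opening: 9.2
```

Run:
```python
from h import *
st()
```

```text
t 16.78 unit xyz 2.0 0.4 131.1 F unit -0.29 -1.52 0.45 open 9.2
[[0.317, -0.948, 0.001], [-0.948, -0.317, -0.001], [0.001, -0.001, -1.0]]
```

Emit:
play_rows(
  increments=[
    {"rx": -2,"ry": 0,"rz": 0,"dx": 0,"dy": 0.0006,"dz": -0.0024,"gripper": 0},
    {"rx": -4,"ry": 0,"rz": 0,"dx": 0,"dy": 0.0012,"dz": -0.0049,"gripper": 0},
    {"rx": -4,"ry": 0,"rz": 0,"dx": 0,"dy": 0.0012,"dz": -0.0049,"gripper": 0},
  ],
)

```text
time_s: 17.03
ee_pos: [547.7, -229.6, 135.4]
tool_rot: [[0.317, -0.946, -0.068], [-0.948, -0.317, -0.023], [-0.0, 0.072, -0.997]]
force: [-0.5, -1.6, 1.0]
opening: 9.2
```

Run:
```python
from h import *
st()
snap('scene','s12');tilt(np.load('pics/s12.npz'))
```

```text
t 17.03 unit xyz 0.8 0.9 135.4 F unit -0.97 -1.32 0.95 open 9.2
[[0.317, -0.946, -0.068], [-0.948, -0.317, -0.023], [-0.0, 0.072, -0.997]]
-63 35 L 168.3 R nan
-38 39 L 164.7 R 162.6
-13 74 L 162.6 R 161.4
12 76 L 159.7 R 159.5
37 73 L 155.8 R 156.1
62 66 L 153.6 R 153.8
  return _methods._mean(a, axis=axis, dtype=dtype,
  ret = ret.dtype.type(ret / rcount)
```

Emit:
play_rows(
  increments=[
    {"rx": -2,"ry": 0,"rz": 0,"dx": 0,"dy": 0.0006,"dz": -0.0024,"gripper": 0},
    {"rx": -4,"ry": 0,"rz": 0,"dx": 0,"dy": 0.0011,"dz": -0.0049,"gripper": 0},
    {"rx": -4,"ry": 0,"rz": 0,"dx": 0,"dy": 0.0011,"dz": -0.0049,"gripper": 0},
  ],
)

```text
time_s: 17.33
ee_pos: [546.9, -229.9, 140.1]
tool_rot: [[0.317, -0.939, -0.133], [-0.948, -0.314, -0.044], [-0.0, 0.14, -0.99]]
force: [-1.0, -0.5, 0.4]
opening: 9.2
```

Emit:
play_rows(
  increments=[
    {"rx": -2,"ry": 0,"rz": 0,"dx": 0,"dy": 0.0006,"dz": -0.0024,"gripper": 0},
    {"rx": -4,"ry": 0,"rz": 0,"dx": 0,"dy": 0.0011,"dz": -0.0049,"gripper": 0},
    {"rx": -4,"ry": 0,"rz": 0,"dx": 0,"dy": 0.0011,"dz": -0.0049,"gripper": 0},
  ],
)

```text
time_s: 17.58
ee_pos: [546.4, -230.1, 144.9]
tool_rot: [[0.317, -0.927, -0.198], [-0.948, -0.31, -0.066], [-0.001, 0.209, -0.978]]
force: [-2.2, -1.0, -1.0]
opening: 9.1
```

```bash
python3 - 2>/dev/null <<'E'
from h import *
st()
p,d=snap('scene','s13');tilt(np.load('pics/s13.npz'))
cv2.imwrite('pics/c14.png',cv2.resize(p[110:190,175:268],(700,600),interpolation=2)[:,:,::-1])
E
```

```text
t 17.58 unit xyz -0.6 0.9 144.9 F unit -2.41 -0.28 -0.99 open 9.1
[[0.317, -0.927, -0.198], [-0.948, -0.31, -0.066], [-0.001, 0.209, -0.978]]
-63 45 L 185.1 R nan
-38 54 L 181.3 R nan
-13 66 L 174.3 R 173.1
12 88 L 167.4 R 168.3
37 87 L 160.7 R 160.6
62 74 L 154.1 R 154.5
```

View pics/c14.png

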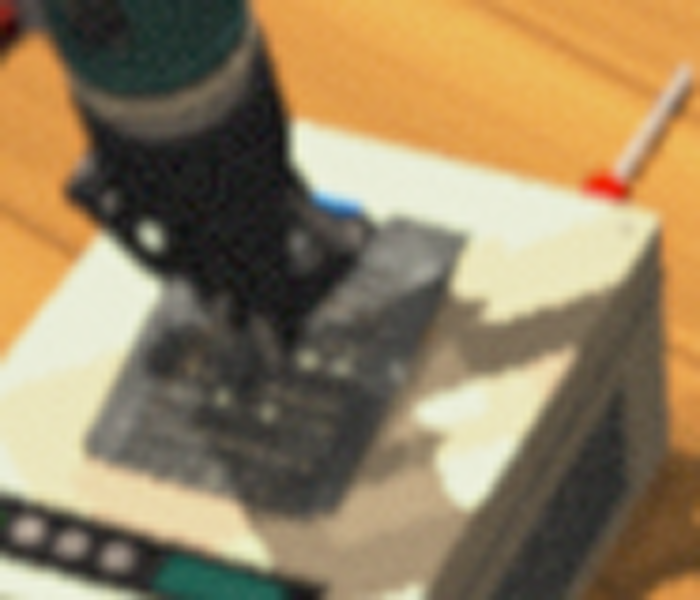

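Slope along the rim is 0.25 rad with forces low. I draw back horizontally 12 mm.

Emit:
play_rows(
  increments=[
    {"rx": 0,"ry": 0,"rz": 0,"dx": 0,"dy": 0.002,"dz": 0.0004,"gripper": 0},
    {"rx": 0,"ry": 0,"rz": 0,"dx": 0,"dy": 0.004,"dz": 0.0008,"gripper": 0},
    {"rx": 0,"ry": 0,"rz": 0,"dx": 0,"dy": 0.006,"dz": 0.0012,"gripper": 0},
    {"rx": 0,"ry": 0,"rz": 0,"dx": 0,"dy": 0.006,"dz": 0.0012,"gripper": 0},
  ],
)

```text
time_s: 17.97
ee_pos: [539.9, -232.2, 145.7]
tool_rot: [[0.316, -0.928, -0.197], [-0.949, -0.31, -0.065], [-0.0, 0.208, -0.978]]
force: [0.5, -1.6, -1.1]
opening: 9.2
```

Emit:
play_rows(
  increments=[
    {"rx": 0,"ry": 0,"rz": 0,"dx": 0,"dy": 0.002,"dz": 0.0004,"gripper": 0},
    {"rx": 0,"ry": 0,"rz": 0,"dx": 0,"dy": 0.004,"dz": 0.0008,"gripper": 0},
    {"rx": 0,"ry": 0,"rz": 0,"dx": 0,"dy": 0.006,"dz": 0.0012,"gripper": 0},
    {"rx": 0,"ry": 0,"rz": 0,"dx": 0,"dy": 0.006,"dz": 0.0012,"gripper": 0},
  ],
)

```text
time_s: 18.3
ee_pos: [534.4, -234.1, 145.8]
tool_rot: [[0.317, -0.928, -0.197], [-0.949, -0.31, -0.066], [-0.0, 0.208, -0.978]]
force: [-0.4, -0.4, -2.1]
opening: 9.3
```

```bash
python3 - 2>/dev/null <<'E'
from h import *
st()
p,d=snap('scene','s14');tilt(np.load('pics/s14.npz'))
cv2.imwrite('pics/c15.png',cv2.resize(p[110:190,175:268],(700,600),interpolation=2)[:,:,::-1])
E
```

```text
t 18.3 unit xyz -13.2 0.8 145.8 F unit -0.55 -0.26 -2.08 open 9.3
[[0.317, -0.928, -0.197], [-0.949, -0.31, -0.066], [-0.0, 0.208, -0.978]]
-63 51 L 184.3 R nan
-38 50 L 177.6 R 152.9
-13 85 L 171.3 R 171.9
12 86 L 164.7 R 165.8
37 83 L 158.0 R 158.9
62 60 L 152.1 R 152.1
```

View pics/c15.png

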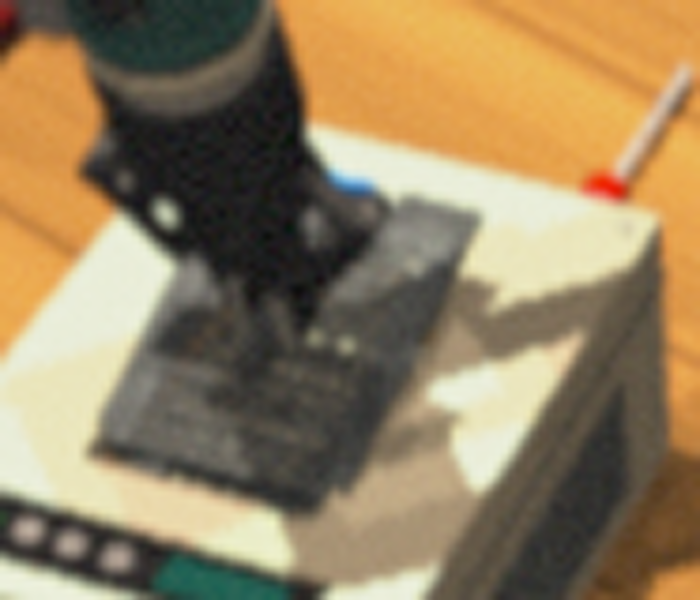

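The grille is drawn back 12 mm and the gap shows along the hook edge. I lift gently and check the force.

Emit:
play_rows(
  increments=[
    {"rx": 0,"ry": 0,"rz": 0,"dx": 0,"dy": 0.0004,"dz": -0.002,"gripper": 0},
    {"rx": 0,"ry": 0,"rz": 0,"dx": 0,"dy": 0.0009,"dz": -0.004,"gripper": 0},
    {"rx": 0,"ry": 0,"rz": 0,"dx": 0,"dy": 0.0013,"dz": -0.006,"gripper": 0},
  ],
)

```text
time_s: 18.6
ee_pos: [534.9, -233.9, 152.1]
tool_rot: [[0.317, -0.928, -0.197], [-0.948, -0.31, -0.066], [-0.0, 0.208, -0.978]]
force: [0.2, -0.5, -1.9]
opening: 9.1
```

Emit:
play_rows(
  increments=[
    {"rx": 0,"ry": 0,"rz": 0,"dx": 0,"dy": 0.0013,"dz": -0.006,"gripper": 0},
    {"rx": 0,"ry": 0,"rz": 0,"dx": 0,"dy": 0.0026,"dz": -0.012,"gripper": 0},
    {"rx": 0,"ry": 0,"rz": 0,"dx": 0,"dy": 0.0038,"dz": -0.018,"gripper": 0},
  ],
)

```text
time_s: 18.85
ee_pos: [535.0, -234.0, 171.2]
tool_rot: [[0.317, -0.928, -0.197], [-0.948, -0.31, -0.066], [0.0, 0.208, -0.978]]
force: [0.0, 0.6, -0.5]
opening: 9.1
```

```bash
python3 - 2>/dev/null <<'E'
from h import *
st()
E
```

```text
t 18.85 unit xyz -12.6 0.7 171.2 F unit 0.21 0.52 -0.53 open 9.1
[[0.317, -0.928, -0.197], [-0.948, -0.31, -0.066], [0.0, 0.208, -0.978]]
```

Emit:
play_rows(
  increments=[
    {"rx": 0,"ry": 0,"rz": 0,"dx": 0,"dy": 0.004,"dz": -0.02,"gripper": 0},
    {"rx": 0,"ry": 0,"rz": 0,"dx": 0,"dy": 0.008,"dz": -0.04,"gripper": 0},
    {"rx": 5,"ry": 0,"rz": 0,"dx": 0,"dy": 0.0125,"dz": -0.059,"gripper": 0},
    {"rx": 10,"ry": 0,"rz": 0,"dx": 0,"dy": 0.0125,"dz": -0.059,"gripper": 0},
    {"rx": 15,"ry": 0,"rz": 0,"dx": 0,"dy": 0.0125,"dz": -0.059,"gripper": 0},
  ],
)

```text
time_s: 19.27
ee_pos: [536.6, -234.3, 234.4]
tool_rot: [[0.318, -0.946, 0.058], [-0.948, -0.318, 0.014], [0.005, -0.06, -0.998]]
force: [-0.2, -0.4, -2.1]
opening: 8.9
```

Emit:
play_rows(
  increments=[
    {"rx": 0,"ry": 0,"rz": 0,"dx": 0,"dy": 0,"dz": 0,"gripper": 0},
    {"rx": 0,"ry": 0,"rz": 0,"dx": 0,"dy": 0,"dz": 0,"gripper": 0},
  ],
)

```text
time_s: 19.43
ee_pos: [533.9, -234.5, 231.8]
tool_rot: [[0.315, -0.948, 0.05], [-0.949, -0.315, 0.015], [0.001, -0.052, -0.999]]
force: [0.6, -0.1, -0.9]
opening: 9.1
```

```bash
python3 - 2>/dev/null <<'E'
from h import *
st()
print(manip.get_obs()['ee_pos'],manip.get_obs()['joints'].round(2))
p,d=snap('scene','s15');q,e=snap('top','t15')
cv2.imwrite('pics/c16.png',cv2.resize(p[80:200,150:310],(800,600),interpolation=2)[:,:,::-1])
E
```

```text
t 19.43 unit xyz -13.8 0.6 231.8 F unit 0.51 -0.24 -0.86 open 9.1
[[0.315, -0.948, 0.05], [-0.949, -0.315, 0.015], [0.001, -0.052, -0.999]]
[ 533.92154964 -234.48057384  231.77141611] [-0.53  0.13  1.27  0.04  1.71  0.72]
```

View pics/c16.png

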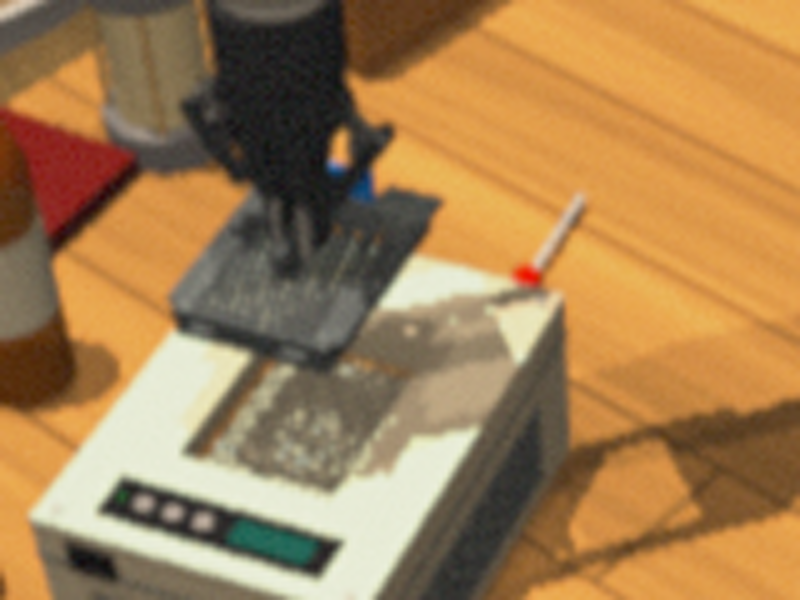

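View pics/t15.png

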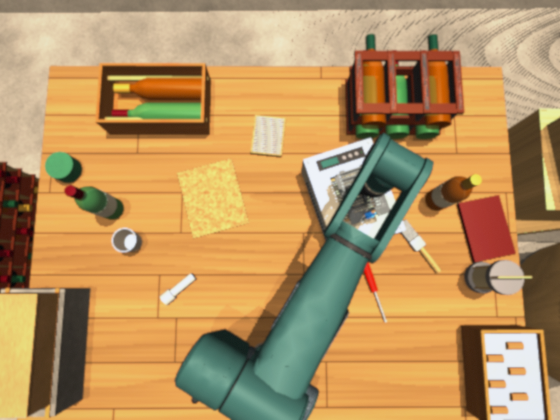

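The grille is free in the gripper (crop 300,270) and the filter is visible in the opening. I check how level it is.

```bash
cat >> h.py <<'E'
def plane(z,zlo,zhi,b):
    p=z['p'].astype(int);P=pts('scene',z['d']);U,V=np.meshgrid(range(560),range(420))
    m=(U>b[0])&(U<b[1])&(V>b[2])&(V<b[3])&(P[...,2]>zlo)&(P[...,2]<zhi)&(p.max(-1)-p.min(-1)<40)&(p.max(-1)<130)
    q=P[m];c=np.median(q,0)
    for _ in range(4):
        A=np.c_[q[:,0]-c[0],q[:,1]-c[1],np.ones(len(q))];s=np.linalg.lstsq(A,q[:,2],rcond=None)[0];r=abs(q[:,2]-A@s);q=q[r<max(4,2*r.std())] if len(q)>50 else q
    print(len(q),'mean',q.mean(0).round(1),'slope world x,y',s[:2].round(3),'r',r.std().round(1)); return q
E
python3 - <<'E'
from h import *
z=np.load('pics/s15.npz')
q=plane(z,225,262,(180,240,115,160))
w=q[:,:2]-q[:,:2].mean(0);print('slope unit x,y',np.polyfit(w@ux,q[:,2],1)[0],np.polyfit(w@uy,q[:,2],1)[0])
E
```

```text
810 mean [ 542.1 -221.5  256.7] slope world x,y [-0.008 -0.007] r 1.0
slope unit x,y -0.008358406362957179 -0.0009787744509498954
```

Emit:
play_rows(
  increments=[
    {"rx": 0,"ry": 0,"rz": 0,"dx": -0.018,"dy": -0.0075,"dz": 0,"gripper": 0},
    {"rx": 0,"ry": 0,"rz": 0,"dx": -0.045,"dy": -0.019,"dz": 0.001,"gripper": 0},
    {"rx": 0,"ry": 0,"rz": 0,"dx": -0.075,"dy": -0.031,"dz": 0.0015,"gripper": 0},
    {"rx": 0,"ry": 0,"rz": 0,"dx": -0.105,"dy": -0.044,"dz": 0.002,"gripper": 0},
    {"rx": 0,"ry": 0,"rz": 0,"dx": -0.135,"dy": -0.056,"dz": 0.0027,"gripper": 0},
  ],
)

```text
time_s: 19.95
ee_pos: [546.0, -86.3, 230.3]
tool_rot: [[0.318, -0.947, 0.048], [-0.948, -0.317, 0.017], [-0.0, -0.051, -0.999]]
force: [-0.4, -0.1, -1.6]
opening: 9.4
```

Emit:
play_rows(
  increments=[
    {"rx": 0,"ry": 0,"rz": 0,"dx": -0.03,"dy": -0.0125,"dz": 0,"gripper": 0},
    {"rx": 0,"ry": 0,"rz": 0,"dx": -0.06,"dy": -0.025,"dz": 0.001,"gripper": 0},
    {"rx": 0,"ry": 0,"rz": 0,"dx": -0.09,"dy": -0.0375,"dz": 0.0018,"gripper": 0},
    {"rx": 0,"ry": 0,"rz": 0,"dx": -0.12,"dy": -0.05,"dz": 0.0024,"gripper": 0},
    {"rx": 0,"ry": 0,"rz": 0,"dx": -0.15,"dy": -0.0625,"dz": 0.003,"gripper": 0},
  ],
)

```text
time_s: 20.37
ee_pos: [557.5, 76.4, 230.6]
tool_rot: [[0.318, -0.947, 0.048], [-0.948, -0.318, 0.016], [0.0, -0.051, -0.999]]
force: [0.8, 0.1, -2.4]
opening: 9.1
```

Emit:
play_rows(
  increments=[
    {"rx": 0,"ry": 0,"rz": 0,"dx": -0.03,"dy": -0.0125,"dz": 0,"gripper": 0},
    {"rx": 0,"ry": 0,"rz": 0,"dx": -0.06,"dy": -0.025,"dz": 0.001,"gripper": 0},
    {"rx": 0,"ry": 0,"rz": 0,"dx": -0.09,"dy": -0.0375,"dz": 0.0018,"gripper": 0},
    {"rx": 0,"ry": 0,"rz": 0,"dx": -0.12,"dy": -0.05,"dz": 0.0024,"gripper": 0},
    {"rx": 0,"ry": 0,"rz": 0,"dx": -0.13,"dy": -0.0545,"dz": 0.0026,"gripper": 0},
  ],
)

```text
time_s: 20.78
ee_pos: [567.3, 220.2, 230.2]
tool_rot: [[0.323, -0.945, 0.047], [-0.946, -0.322, 0.018], [-0.002, -0.051, -0.999]]
force: [-0.0, -0.2, -1.5]
opening: 9.2
```

Emit:
play_rows(
  increments=[
    {"rx": 0,"ry": 0,"rz": 0,"dx": 0,"dy": 0,"dz": 0,"gripper": 0},
    {"rx": 0,"ry": 0,"rz": 0,"dx": 0,"dy": 0,"dz": 0,"gripper": 0},
    {"rx": 0,"ry": 0,"rz": 0,"dx": 0,"dy": 0,"dz": 0,"gripper": 0},
  ],
)

```text
time_s: 21.03
ee_pos: [567.9, 213.9, 230.9]
tool_rot: [[0.317, -0.947, 0.049], [-0.949, -0.316, 0.015], [0.001, -0.051, -0.999]]
force: [-0.1, -0.6, -1.4]
opening: 8.9
```

Run:
```python
from h import *
st();o=manip.get_obs();e=np.array(o['ee_pos']);R=np.array(o['tool_rot']);print(e,o['joints'].round(2),'delta in tool to (567.5,217)',R.T@(np.array([567.5,217,e[2]])-e))
p,d=snap('scene','s16')
cv2.imwrite('pics/c17.png',p[100:350,180:460][:,:,::-1])
```

```text
t 21.03 unit xyz 159.9 415.3 230.9 F unit -0.34 -0.56 -1.42 open 8.9
[[0.317, -0.947, 0.049], [-0.949, -0.316, 0.015], [0.001, -0.051, -0.999]]
[567.85737775 213.90000446 230.90601394] [0.27 0.17 1.22 0.   1.7  1.51] delta in tool to (567.5,217) [-3.05363731 -0.64196639  0.02948775]
```

View pics/c17.png

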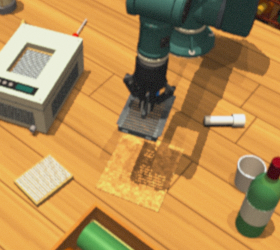

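Emit:
play_rows(
  increments=[
    {"rx": 0,"ry": 0,"rz": 0,"dx": -0.002,"dy": 0.001,"dz": 0.025,"gripper": 0},
    {"rx": 0,"ry": 0,"rz": 0,"dx": -0.002,"dy": 0.0025,"dz": 0.055,"gripper": 0},
    {"rx": 0,"ry": 0,"rz": 0,"dx": -0.002,"dy": 0.0045,"dz": 0.09,"gripper": 0},
    {"rx": 0,"ry": 0,"rz": 0,"dx": -0.002,"dy": 0.006,"dz": 0.12,"gripper": 0},
    {"rx": 0,"ry": 0,"rz": 0,"dx": -0.002,"dy": 0.007,"dz": 0.14,"gripper": 0},
  ],
)

```text
time_s: 21.5
ee_pos: [565.7, 214.2, 87.4]
tool_rot: [[0.315, -0.948, 0.045], [-0.949, -0.314, 0.015], [0.0, -0.047, -0.999]]
force: [-0.7, 1.1, -2.3]
opening: 8.9
```

Emit:
play_rows(
  increments=[
    {"rx": 0,"ry": 0,"rz": 0,"dx": 0,"dy": 0.0005,"dz": 0.012,"gripper": 0},
    {"rx": 0,"ry": 0,"rz": 0,"dx": 0,"dy": 0.001,"dz": 0.024,"gripper": 0},
    {"rx": 0,"ry": 0,"rz": 0,"dx": 0,"dy": 0.002,"dz": 0.036,"gripper": 0},
    {"rx": 0,"ry": 0,"rz": 0,"dx": 0,"dy": 0.0025,"dz": 0.048,"gripper": 0},
    {"rx": 0,"ry": 0,"rz": 0,"dx": 0,"dy": 0.003,"dz": 0.055,"gripper": 0},
  ],
)

```text
time_s: 21.92
ee_pos: [567.4, 216.2, 35.4]
tool_rot: [[0.316, -0.947, 0.05], [-0.949, -0.316, 0.016], [0.0, -0.052, -0.999]]
force: [0.1, 0.3, -1.2]
opening: 9.2
```

Emit:
play_rows(
  increments=[
    {"rx": 0,"ry": 0,"rz": 0,"dx": 0,"dy": 0,"dz": 0,"gripper": 0},
    {"rx": 0,"ry": 0,"rz": 0,"dx": 0,"dy": 0,"dz": 0,"gripper": 0},
  ],
)

```text
time_s: 22.08
ee_pos: [567.4, 216.5, 36.1]
tool_rot: [[0.317, -0.947, 0.05], [-0.948, -0.316, 0.016], [0.0, -0.052, -0.999]]
force: [-1.2, 0.2, -0.6]
opening: 8.7
```

Run:
```python
from h import *
st();print(manip.get_obs()['ee_pos'])
p,d=snap('scene','s17')
cv2.imwrite('pics/c18.png',cv2.resize(p[190:310,250:390],(700,600),interpolation=2)[:,:,::-1])
q=plane(np.load('pics/s17.npz'),40,75,(270,380,200,310))
w=q[:,:2]-q[:,:2].mean(0);print('slope unit x,y',np.polyfit(w@ux,q[:,2],1)[0],np.polyfit(w@uy,q[:,2],1)[0])
```

```text
t 22.08 unit xyz 160.3 417.9 36.1 F unit -1.05 0.58 -0.62 open 8.7
[[0.317, -0.947, 0.05], [-0.948, -0.316, 0.016], [0.0, -0.052, -0.999]]
[567.35534415 216.46658629  36.11542435]
825 mean [584.9 229.   61.1] slope world x,y [-0.009  0.002] r 1.0
slope unit x,y -0.00824746427114061 0.005848428583720509
```

View pics/c18.png

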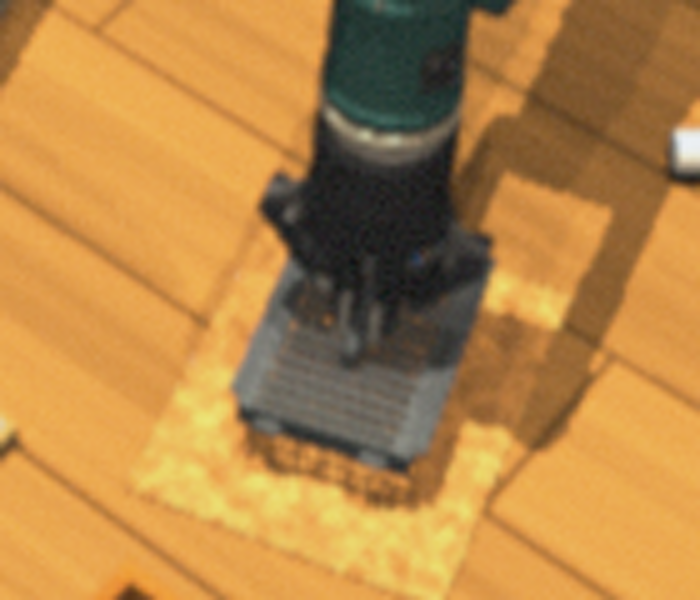

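Grille is level and over the mat, top plane at 61 mm, with about 36 mm to go.

Emit:
play_rows(
  increments=[
    {"rx": 0,"ry": 0,"rz": 0,"dx": 0,"dy": 0.0004,"dz": 0.007,"gripper": 0},
    {"rx": 0,"ry": 0,"rz": 0,"dx": 0,"dy": 0.0007,"dz": 0.014,"gripper": 0},
    {"rx": 0,"ry": 0,"rz": 0,"dx": 0,"dy": 0.001,"dz": 0.021,"gripper": 0},
    {"rx": 0,"ry": 0,"rz": 0,"dx": 0,"dy": 0.0014,"dz": 0.027,"gripper": 0},
    {"rx": 0,"ry": 0,"rz": 0,"dx": 0,"dy": 0.0015,"dz": 0.03,"gripper": 0},
  ],
)

```text
time_s: 22.55
ee_pos: [566.3, 216.2, 4.2]
tool_rot: [[0.317, -0.947, 0.047], [-0.948, -0.317, 0.016], [-0.0, -0.05, -0.999]]
force: [0.1, 0.4, -1.4]
opening: 9.0
```

Emit:
play_rows(
  increments=[
    {"rx": 0,"ry": 0,"rz": 0,"dx": 0,"dy": 0,"dz": 0.001,"gripper": 0},
    {"rx": 0,"ry": 0,"rz": 0,"dx": 0,"dy": 0,"dz": 0.002,"gripper": 0},
    {"rx": 0,"ry": 0,"rz": 0,"dx": 0,"dy": 0,"dz": 0.002,"gripper": 0},
  ],
)

```text
time_s: 22.8
ee_pos: [567.5, 216.5, 4.0]
tool_rot: [[0.317, -0.947, 0.05], [-0.948, -0.316, 0.016], [0.0, -0.052, -0.999]]
force: [-0.1, -0.7, -0.9]
opening: 9.2
```

Emit:
play_rows(
  increments=[
    {"rx": 0,"ry": 0,"rz": 0,"dx": 0,"dy": 0,"dz": 0.001,"gripper": 0},
    {"rx": 0,"ry": 0,"rz": 0,"dx": 0,"dy": 0,"dz": 0.0015,"gripper": 0},
    {"rx": 0,"ry": 0,"rz": 0,"dx": 0,"dy": 0,"dz": 0.0015,"gripper": 0},
  ],
)

```text
time_s: 23.05
ee_pos: [567.6, 216.5, 2.7]
tool_rot: [[0.317, -0.947, 0.05], [-0.948, -0.316, 0.017], [0.0, -0.053, -0.999]]
force: [-1.1, -1.1, -1.9]
opening: 9.3
```

Emit:
play_rows(
  increments=[
    {"rx": 0,"ry": 0,"rz": 0,"dx": 0,"dy": 0,"dz": 0.001,"gripper": 0},
    {"rx": 0,"ry": 0,"rz": 0,"dx": 0,"dy": 0,"dz": 0.001,"gripper": 0},
  ],
)

```text
time_s: 23.22
ee_pos: [567.5, 216.5, 1.5]
tool_rot: [[0.317, -0.947, 0.05], [-0.948, -0.316, 0.016], [0.0, -0.052, -0.999]]
force: [-0.0, 0.1, -0.8]
opening: 9.2
```

Emit:
play_rows(
  increments=[
    {"rx": 0,"ry": 0,"rz": 0,"dx": 0,"dy": 0,"dz": 0.001,"gripper": 0},
    {"rx": 0,"ry": 0,"rz": 0,"dx": 0,"dy": 0,"dz": 0.001,"gripper": 0},
  ],
)

```text
time_s: 23.38
ee_pos: [567.5, 216.5, 0.3]
tool_rot: [[0.317, -0.947, 0.049], [-0.948, -0.316, 0.016], [0.0, -0.052, -0.999]]
force: [-0.2, -0.0, -1.6]
opening: 9.2
```

Emit:
play_rows(
  increments=[
    {"rx": 0,"ry": 0,"rz": 0,"dx": 0,"dy": 0,"dz": 0.001,"gripper": 0},
    {"rx": 0,"ry": 0,"rz": 0,"dx": 0,"dy": 0,"dz": 0.001,"gripper": 0},
  ],
)

```text
time_s: 23.55
ee_pos: [567.8, 216.6, -0.1]
tool_rot: [[0.317, -0.947, 0.05], [-0.948, -0.316, 0.017], [0.0, -0.053, -0.999]]
force: [-0.5, -0.5, 0.3]
opening: 9.2
```

Run:
```python
from h import *
st()
p,d=snap('scene','s18')
q=plane(np.load('pics/s18.npz'),10,50,(270,380,200,310))
```

```text
t 23.55 unit xyz 160.7 417.9 -0.1 F unit -0.63 -0.3 0.25 open 9.2
[[0.317, -0.947, 0.05], [-0.948, -0.316, 0.017], [0.0, -0.053, -0.999]]
673 mean [581.9 227.3  24.8] slope world x,y [-0.009 -0.003] r 1.0
```

Emit:
play_rows(
  increments=[
    {"rx": 0,"ry": 0,"rz": 0,"dx": 0,"dy": 0,"dz": 0.0006,"gripper": 0},
    {"rx": 0,"ry": 0,"rz": 0,"dx": 0,"dy": 0,"dz": 0.0006,"gripper": 0},
  ],
)

```text
time_s: 23.77
ee_pos: [567.8, 216.6, -0.2]
tool_rot: [[0.317, -0.947, 0.05], [-0.948, -0.316, 0.017], [0.0, -0.053, -0.999]]
force: [-2.6, -0.5, 4.5]
opening: 9.0
```

Emit:
play_rows(
  increments=[
    {"rx": 0,"ry": 0,"rz": 0,"dx": 0,"dy": 0,"dz": 0,"gripper": 0.012},
    {"rx": 0,"ry": 0,"rz": 0,"dx": 0,"dy": 0,"dz": 0,"gripper": 0.016},
    {"rx": 0,"ry": 0,"rz": 0,"dx": 0,"dy": 0,"dz": 0,"gripper": 0.022},
    {"rx": 0,"ry": 0,"rz": 0,"dx": 0,"dy": 0,"dz": 0,"gripper": 0.03},
  ],
)

```text
time_s: 24.1
ee_pos: [567.6, 216.6, -1.4]
tool_rot: [[0.317, -0.947, 0.049], [-0.948, -0.316, 0.016], [0.0, -0.052, -0.999]]
force: [0.1, 0.3, 1.1]
opening: 29.5
```

Run:
```python
from h import *
st()
p,d=snap('scene','s19')
cv2.imwrite('pics/c19.png',cv2.resize(p[190:310,250:390],(700,600),interpolation=2)[:,:,::-1])
q=plane(np.load('pics/s19.npz'),10,50,(270,380,200,310))
```

```text
t 24.1 unit xyz 160.6 417.9 -1.4 F unit 0.17 0.21 1.13 open 29.5
[[0.317, -0.947, 0.049], [-0.948, -0.316, 0.016], [0.0, -0.052, -0.999]]
670 mean [582.3 228.8  24.7] slope world x,y [-0.004  0.005] r 1.1
```

View pics/c19.png

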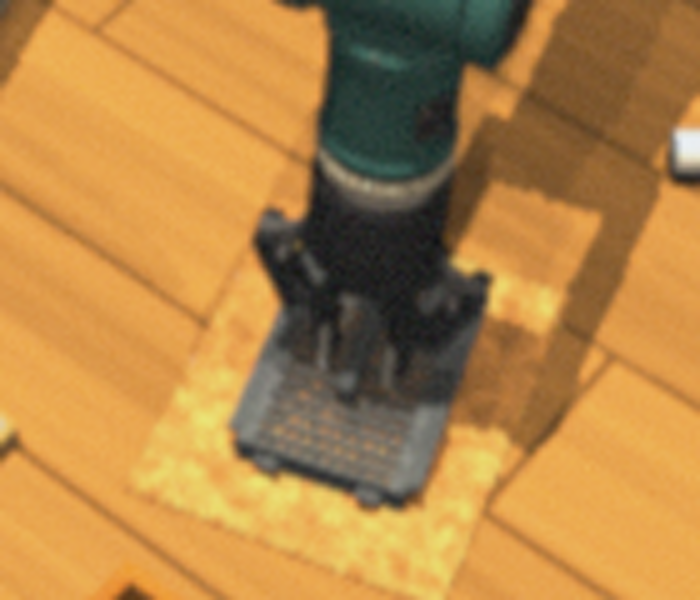

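The grille is flat on the mat and the jaws are clear of the rib. I withdraw straight back.

Emit:
play_rows(
  increments=[
    {"rx": 0,"ry": 0,"rz": 0,"dx": 0,"dy": 0,"dz": -0.005,"gripper": 0.03},
    {"rx": 0,"ry": 0,"rz": 0,"dx": 0,"dy": 0,"dz": -0.015,"gripper": 0.03},
    {"rx": 0,"ry": 0,"rz": 0,"dx": 0,"dy": 0,"dz": -0.03,"gripper": 0.03},
    {"rx": 0,"ry": 0,"rz": 0,"dx": 0,"dy": 0,"dz": -0.05,"gripper": 0.03},
    {"rx": 0,"ry": 0,"rz": 0,"dx": 0,"dy": 0,"dz": -0.08,"gripper": 0.03},
  ],
)

```text
time_s: 24.57
ee_pos: [562.0, 214.7, 77.7]
tool_rot: [[0.317, -0.947, 0.045], [-0.948, -0.316, 0.015], [-0.0, -0.047, -0.999]]
force: [0.0, 0.9, 0.3]
opening: 30.0
```

Emit:
play_rows(
  increments=[
    {"rx": 0,"ry": 0,"rz": 0,"dx": 0,"dy": 0,"dz": -0.04,"gripper": 0.03},
    {"rx": 0,"ry": 0,"rz": 0,"dx": 0,"dy": 0,"dz": -0.08,"gripper": 0.03},
    {"rx": 0,"ry": 0,"rz": 0,"dx": 0,"dy": 0.03,"dz": -0.12,"gripper": 0.03},
    {"rx": 0,"ry": 0,"rz": 0,"dx": 0,"dy": 0.06,"dz": -0.15,"gripper": 0.03},
    {"rx": 0,"ry": 0,"rz": 0,"dx": 0,"dy": 0.08,"dz": -0.15,"gripper": 0.03},
  ],
)

```text
time_s: 24.98
ee_pos: [482.0, 187.8, 232.8]
tool_rot: [[0.317, -0.946, 0.062], [-0.948, -0.316, 0.02], [0.001, -0.065, -0.998]]
force: [0.3, -0.1, 0.8]
opening: 29.8
```

Emit:
play_rows(
  increments=[
    {"rx": 0,"ry": 0,"rz": 0,"dx": 0,"dy": 0.03,"dz": 0,"gripper": 0.03},
    {"rx": 0,"ry": 0,"rz": 0,"dx": 0,"dy": 0.06,"dz": 0,"gripper": 0.03},
    {"rx": 0,"ry": 0,"rz": 0,"dx": 0,"dy": 0.08,"dz": 0,"gripper": 0.03},
    {"rx": 0,"ry": 0,"rz": 0,"dx": 0,"dy": 0.08,"dz": 0,"gripper": 0.03},
    {"rx": 0,"ry": 0,"rz": 0,"dx": 0,"dy": 0.08,"dz": 0,"gripper": 0.03},
  ],
)

```text
time_s: 25.4
ee_pos: [404.5, 162.1, 221.8]
tool_rot: [[0.317, -0.947, 0.053], [-0.948, -0.316, 0.017], [0.0, -0.056, -0.998]]
force: [0.5, 0.2, 0.6]
opening: 30.0
```

Run:
```python
from h import *
st()
p,d=snap('scene','s20');q,e=snap('top','t20')
cv2.imwrite('pics/c20.png',np.hstack([cv2.resize(p[190:310,250:390],(400,343),interpolation=2),cv2.resize(q[140:260,150:290],(400,343),interpolation=2)])[:,:,::-1])
a=plane(np.load('pics/s20.npz'),10,50,(270,380,200,310))
hsv=cv2.cvtColor(q,cv2.COLOR_RGB2HSV)
m=np.zeros(hsv.shape[:2],np.uint8);m[150:245,172:255]=(hsv[150:245,172:255,1]<90)
n,l,s,c=cv2.connectedComponentsWithStats(m);i=1+np.argmax(s[1:,4]);cs=max(cv2.findContours((l==i).astype(np.uint8),0,1)[0],key=cv2.contourArea)[:,0]
print(s[i],cv2.minAreaRect(np.array([ray('top',u,v,24)[:2] for u,v in cs],np.float32)))
```

```text
t 25.4 unit xyz -11.4 417.8 221.8 F unit 0.54 -0.02 0.55 open 30.0
[[0.317, -0.947, 0.053], [-0.948, -0.316, 0.017], [0.0, -0.056, -0.998]]
956 mean [568.  219.7  24.6] slope world x,y [-0.009  0.   ] r 1.1
[ 172  173   65   72 1982] ((523.9223022460938, 238.68783569335938), (238.0863800048828, 207.5286407470703), 2.243560552597046)
```

View pics/c20.png

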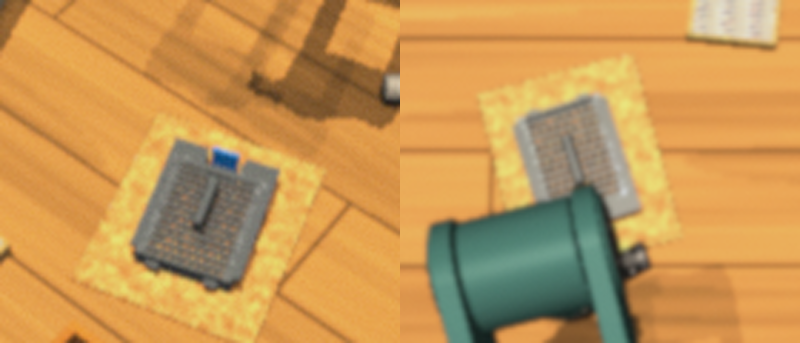

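View pics/t20.png

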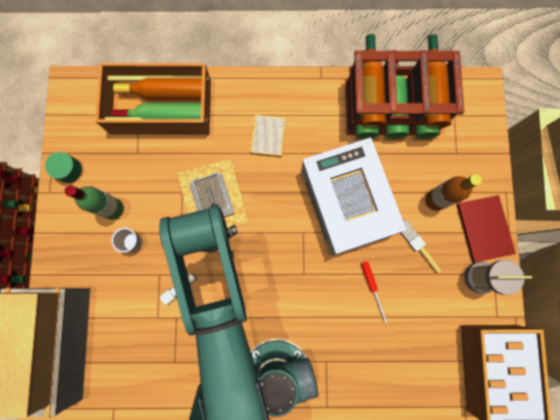

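The grille lies flat at about (568, 220), near the mat centre (566, 215), and the bystanders look unmoved. I let the arm settle, then hand in.

Emit:
play_rows(
  increments=[
    {"rx": 0,"ry": 0,"rz": 0,"dx": 0,"dy": 0,"dz": 0,"gripper": 0.03},
    {"rx": 0,"ry": 0,"rz": 0,"dx": 0,"dy": 0,"dz": 0,"gripper": 0.03},
    {"rx": 0,"ry": 0,"rz": 0,"dx": 0,"dy": 0,"dz": 0,"gripper": 0.03},
  ],
)

```text
time_s: 25.75
ee_pos: [405.2, 162.3, 219.9]
tool_rot: [[0.317, -0.947, 0.049], [-0.948, -0.316, 0.016], [0.0, -0.051, -0.999]]
force: [0.4, -0.9, -0.1]
opening: 30.0
```

```bash
python3 -c "
from h import *
st(); print(manip.sign_off())"
```

```text
t 25.75 unit xyz -10.7 417.7 219.9 F unit 0.09 -0.96 -0.11 open 30.0
[[0.317, -0.947, 0.049], [-0.948, -0.316, 0.016], [0.0, -0.051, -0.999]]
the job is handed in; nothing more can be done
None
```

The grille is off the dehumidifier and lies flat, right way up, in the middle of the cork mat. I handed the job in at 25.8 s; sign-off reports no verdict.

- **Release:** I pressed the tab by feel to about 9 N and raised that end by friction until it rested on its catch nose. Then I gripped the rib, swung the grille up to about 0.25 rad, drew it back about 12 mm and lifted it clear with only its own weight on the wrist.
- **Placing:** I carried it level to the mat and set it down with about 5 N.
- **Last checks:**
  - The grille is level to about 0.01 rad.
  - Its top is at about 25 mm, which fits the underside resting on the mat.
  - Its centre is at about (568, 220), roughly 5 mm from the mat centre.
  - The arm is clear of everything, and the bystanders look unmoved in the top view; I did not measure their positions again.
- **What disagreed:**
  - The fingertips end about 29.5 mm short of the reported TCP. My first approach passed above the tab without touching it. I found the offset by touching the casing lightly (about 5 N), confirmed it with a tilt, and corrected for it.
  - A final outline fit of the grille in the top view failed because the arm hid part of it, so the centre comes from the scene camera's depth.

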